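# Clamp the clay extruder's die pack and line up the castle nut

### The job

Build up the extruder's die pack in the pocket of the clamp: the die block first, then every spacer plate that lies on the bench, then the cover plate on top, all flat and square in the pocket. Swing the clamp strap right round over the pack, tighten the castle nut (clockwise) until the sprung foot bears firmly on the cover, then turn it on just as far as the first slot that lines up with the cotter holes in the stud and leave it there, ready for the pin. Leave the other things on the bench where they are.

Things in the scene. Friction and masses are not known exactly. Their poses are not given: they have to be found in the camera images.
- fixture: The clamp: a grey base plate 115 x 245 x 12 mm fixed to the bench, with a steel pocket and a threaded upright stud. Origin on the bench under the pocket's centre; x runs across the pocket (short way), y along it towards the stud, z up.
- pocket (a point): Centre of the pocket's floor, 12 mm above the bench; axes as fixture. Inside 107 mm long (y), 57 mm wide (x).
- pocket_mouth (a point): Middle of the pocket's open top, 76 mm above its floor, at the height of its walls' tops. 8 mm walls stand at the two ends and along the last 18 mm of each long side (the corners); the middle 71 mm of each long side is open down to the floor, for the fingers.
- stud (a point): Centre of the top end of the fixed 20 mm stud, 170 mm above the bench, 115 mm from the pocket's centre along +y of the fixture; the axis of both strap and nut. The stud comes to stand above the nut's top as the nut goes down, by at most 30 mm.
- cotter (a point): The middle one of three 5 mm cotter holes, 10 mm apart in height, that run through the stud along the fixture's x; a dark groove across the stud's top end shows their direction.
- nut_top (a point): Centre of the castle nut's top, 180 mm above the bench at nut angle 0; axes turn with the nut. Brass hexagon nut, 50 mm across flats, 58 over corners, 38 high: 26 of full hexagon, then a 12 mm crown with six 8 mm slots over the middles of the flats, every 60 degrees, one along this point's x. Lined up: a slot direction within 5 degrees of the fixture's x.
- nut (a joint): Nut angle (rad), 0 to 8.4, growing clockwise from above (tightening); starts at 0. Lowers nut, strap and foot 30 mm a turn, 5 mm a slot. Lined up at 0.524 and every 1.047 from there. Friction 0.15 Nm holds it where left; 0.2 Nm turns it when tight. The first lined-up slot after the foot bears (foot in by about 4 mm) is at 2.618 with three spacers, 4.712 with two, 6.807 with one.
- strap (a joint): Swing of the strap about the stud (rad): 0 = at its stop, foot over the pocket's middle (strap along -y of the fixture); grows counter-clockwise from above to 2.0 (1.57 = along +x of the fixture). Starts parked at 1.3 to 1.9. Friction 0.12 Nm. Goes down with the nut. With the nut as at the start the foot clears a full pack of three spacers by 8 mm.
- strap_knob (a point): Centre of the top of the black upright knob at the free end of the strap, 24 mm diameter, 36 mm high above the 12 mm thick steel strap; 115 mm from the stud's axis. 178 mm above the bench at nut angle 0. The sprung foot hangs below it.
- foot (a joint): How far the sprung foot is pressed up into the strap (m), 0 = hanging free, 0.013 = spring fully in. About 1 N at first, then 0.5 N a mm. Firmly borne = 0.002 or more; past 0.007 is too tight.
- foot_pad (a point): Centre of the underside of the 32 mm round foot, 28 mm below the strap's underside when free; 102 mm above the bench at nut angle 0.
- die_block: Die block: aluminium, 50 (x) x 100 (y) x 40 (z) mm, with a dark round opening on top, about 0.4 kg. Origin at the centre of its underside, z up. Lies on the bench, its long side within about 20 degrees of the y axis of the robot's base.
- cover: Cover plate: aluminium, 50 (x) x 100 (y) x 12 (z) mm, four dark flush screws near its corners and a flush round steel pad in the middle; both faces alike, either may be up. Origin at the very centre of the plate (6 mm above what it lies on).
- spacer1: Spacer plate: aluminium, 50 (x) x 100 (y) x 10 (z) mm, with a dark long slot; both faces alike, either may be up. Origin at the very centre of the plate (5 mm above what it lies on). One to three spacers are there (None = absent); all alike, in any order.
- spacer2: Spacer plate: aluminium, 50 (x) x 100 (y) x 10 (z) mm, with a dark long slot; both faces alike, either may be up. Origin at the very centre of the plate (5 mm above what it lies on). One to three spacers are there (None = absent); all alike, in any order.
- spacer3: Spacer plate: aluminium, 50 (x) x 100 (y) x 10 (z) mm, with a dark long slot; both faces alike, either may be up. Origin at the very centre of the plate (5 mm above what it lies on). One to three spacers are there (None = absent); all alike, in any order.
- slip_bowl: Bystander: terracotta bowl, 110 mm wide, 50 high. Origin under its centre.
- water_cup: Bystander: white cup, 72 mm wide, 85 high. Origin under its centre.
- glaze_jar: Bystander: brown jar with black cap, 68 mm wide, 85 high. Origin under its centre.
- brush: Bystander: brush 190 mm long lying on the bench.
- vase: Bystander: terracotta vase, 84 mm wide, 145 high. Origin under its centre.
- throwing_bat: Bystander: round plywood bat, 150 mm wide, 12 thick. Origin under its centre.
- clay_stamp: Bystander: wooden stamp, 44 mm diameter, 50 high. Origin under its centre.
There are look-alikes about, which are no part of the job. Leave any yellow look-alike of the cover alone. What is shaped like the spacer1 but red is not meant.

How it is judged (in metres and radians):
On the way, in this order (a step that is already met when the one before it is completed fails the run):
1. the die block sits flat and square on the pocket's floor (x of die_block in the frame of pocket between -0.006 and 0.006 m and y of die_block in the frame of pocket between -0.006 and 0.006 m and z of die_block in the frame of pocket between -0.004 and 0.004 m and angle between the z axis of die_block and the z axis of pocket, either way round below 0.06 rad and angle between the y axis of die_block and the y axis of pocket, either way round below 0.08 rad and linear speed of die_block below 0.03 m/s), for 0.2 s.
2. every spacer plate lies in the pocket on the die block (all of step 1 and x of spacer1 in the frame of pocket between -0.006 and 0.006 m and y of spacer1 in the frame of pocket between -0.006 and 0.006 m and z of spacer1 in the frame of pocket between 0.041 and 0.069 m and angle between the z axis of each of spacer1, spacer2, spacer3 and the z axis of pocket, either way round below 0.06 rad and angle between the y axis of each of spacer1, spacer2, spacer3 and the y axis of pocket, either way round below 0.08 rad and linear speed of each of spacer1, spacer2, spacer3 below 0.03 m/s and x of spacer2 in the frame of pocket between -0.006 and 0.006 m and y of spacer2 in the frame of pocket between -0.006 and 0.006 m and z of spacer2 in the frame of pocket between 0.041 and 0.069 m and x of spacer3 in the frame of pocket between -0.006 and 0.006 m and y of spacer3 in the frame of pocket between -0.006 and 0.006 m and z of spacer3 in the frame of pocket between 0.041 and 0.069 m), for 0.2 s.
3. the cover plate lies in the pocket on the spacers (all of step 2 and x of cover in the frame of pocket between -0.006 and 0.006 m and y of cover in the frame of pocket between -0.006 and 0.006 m and z of cover in the frame of pocket between 0.052 and 0.08 m and angle between the z axis of cover and the z axis of pocket, either way round below 0.06 rad and angle between the y axis of cover and the y axis of pocket, either way round below 0.08 rad and linear speed of cover below 0.03 m/s and (z of cover in the frame of spacer1 above 0.009 m or z of cover in the frame of spacer1 below -0.009 m) and (z of cover in the frame of spacer2 above 0.009 m or z of cover in the frame of spacer2 below -0.009 m) and (z of cover in the frame of spacer3 above 0.009 m or z of cover in the frame of spacer3 below -0.009 m)), for 0.2 s.
4. the strap is swung over the pack, against its stop (x of cover in the frame of pocket between -0.006 and 0.006 m and y of cover in the frame of pocket between -0.006 and 0.006 m and z of cover in the frame of pocket between 0.052 and 0.08 m and angle between the z axis of cover and the z axis of pocket, either way round below 0.06 rad and angle between the y axis of cover and the y axis of pocket, either way round below 0.08 rad and linear speed of cover below 0.03 m/s and (z of cover in the frame of spacer1 above 0.009 m or z of cover in the frame of spacer1 below -0.009 m) and (z of cover in the frame of spacer2 above 0.009 m or z of cover in the frame of spacer2 below -0.009 m) and (z of cover in the frame of spacer3 above 0.009 m or z of cover in the frame of spacer3 below -0.009 m) and value of joint strap below 0.06 rad), for 0.2 s.
5. the nut is tightened until the foot is pressed in by 2 mm or more (all of step 4 and value of joint foot above 0.002 m).
6. a slot of the nut is lined up with the cotter holes, the foot pressed in by 2 to 7 mm (all of step 5 and value of joint foot below 0.007 m and (angle between the x axis of nut_top and the x axis of pocket, either way round below 0.0872665 rad or angle between the x axis of nut_top and the x axis of pocket, either way round between 0.959931 and 1.13446 rad)), for 0.3 s.
At the end, for the whole second after the job is handed in: Die block on the pocket's floor, all spacers on it, cover on top, each within 6 mm and about 4.5 degrees of square and 3 degrees of level; strap at its stop (within 0.06 rad); foot pressed in by 2 to 7 mm; a slot of the nut within 5 degrees of the cotter holes' direction; all at rest (all of step 2 and all of step 6 and linear speed of each of die_block, spacer1, spacer2, spacer3, cover below 0.02 m/s and velocity of joint nut between -0.05 and 0.05 rad/s); the robot touches nothing.
It fails at once if a bystander is moved more than 40 mm (distance of any of slip_bowl, water_cup, glaze_jar, brush, vase, throwing_bat, clay_stamp from where it was at the start of the episode above 0.04 m).
Of spacer1, spacer2, spacer3 only 1 to 3 are there at a start; the rules pass over those that are not, and their reading is None.
At some moment in a run one of spacer1, spacer2, spacer3, cover may be knocked a few centimetres aside while the robot is not near it.
Once in a run the grip may slacken for a moment while it holds something.
It also fails if it takes over 210 s, if anything falls off the work surface, if the arm or the gripper's body presses on something with over 40 N, if the wrist force passes 120 N, or if a joint passes its speed limit or range.

### The arm

A 6-joint arm with a two-finger parallel gripper is mounted at the origin on the work surface. World frame = base frame: x ahead of the robot, y to its left, z up, the work surface at z = 0. Lengths are in mm, angles in rad, forces in N, time in s.
With the tool pointing down it reaches from about 325 to 1000 mm from the base axis. Payload 5.1 kg.
Tool frame: the origin (TCP) lies at the very end of the fingers, on their centre line; the grasp point (between the pads) lies 19 mm behind it; z points along the fingers, y is the direction in which the jaws open and shut (so a half turn about z gives the same grasp; the last joint's range is limited). The gripper opens to 85 mm and grips with 20 to 120 N. Pads are 22 mm wide; open, the fingers measure 114 mm over their backs; the gripper's body (76 mm by 85 mm) begins 54 mm behind the grasp point. The pads swing forward as they close: fully open they stand 13 mm farther back than shut.
Start: joints at [1.062, 0.124, 1.65, -0, 1.367, -0.083], TCP at [268.501, 591.939, 231.322] pointing down, gripper open.
Joint ranges: [-2.61, 2.61], [-1.02, 2.33], [0.03, 2.71], [-1.35, 4.49], [0.32, 2.68], [-2.91, 2.91]. Speed limits (rad/s): [2.57, 2.57, 3.14, 3.14, 3.14, 3.14].

### API

Orientations are given as a unit quaternion [x, y, z, w].
In Python, from workcell import ctrl gives the robot as it stands.
- The arm moves only by the shell command python3 -m inch 'ROWS' [FORCE]. ROWS is JSON, a list of rows, each a list of 3 entries, a list of its own where there are three numbers: the shift along the tool's x, y, z scaled (see below), then the turn, a rotation vector about the tool's x, y, z scaled (see below), then the opening, from -1 (shut) to 1 (fully open). A call has 1 to 10 rows; each row shifts and turns the pose as measured when the row begins, along the tool's axes as they then stand; what a row does not reach is not made up. The controller multiplies each number of a shift by 25 mm and each number of a turn by 10 degrees. A row lasts 1/8 s, in which the tool goes at most 62.5 mm and 10.7 degrees, less where a joint would pass 70% of its speed; a pose out of reach is approached as far as the arm can. A call with a number of a shift or a turn outside -1 to 1 is refused whole. A call with a gripper value outside its range is refused whole. The fingers move at their own pace and stop on an object; FORCE is the grip in N (left out, the last holds). Time passes only in rows, so rows that do not move let the fingers close. It gives the time, the measured TCP pose, the force and the opening at its end, in the units of the state.
- ctrl.get_obs(): the state, without advancing time (a new reading comes with each control period).
- ctrl.grab_frame(name): name is "scene" or "top" or "wrist"; returns a dict with "image" (420x560x3 uint8, red, green, blue), "intrinsics" (3x3 intrinsics, pixels), "R" (3x3) and "t" (3): a world point X has camera coordinates R X + t. Camera axes: x right, y down, z forward; pixel columns grow to the right and rows downward; lengths in mm; the calibration is good to about 2 mm. A picture is of the moment at which its call begins. There is no depth.
- ctrl.hand_in(): hands the job in, once; it reports no verdict.
Trained networks look in a picture, given as the dict that the camera call returned (one of the last four; its "shot" number tells which), for a name from the list of things; names that differ only in an ending like _2 or _b are one class to them, and where a whole thing is asked for, a point or a joint stands for the part that bears it (a point fixed in the world has none). Each returns a list of dicts, best first, with "conf" (0 to 1); they miss things now and then, are a little off and sometimes report something else, mostly with a low value. They report only what shows in the picture. A call takes as long as a camera call. They do not tell look-alikes from the thing itself.
- ctrl.masks_of(picture, thing): "pixels" (420x560 bool, what is visible of it) and "extent" ([left, top, right, bottom] in pixels, round what is visible of it).
- ctrl.place_of(picture, thing): "location" ([column, row] in pixels: a listed point, or the origin of a listed thing).
The state is a dict: "time": time; "q": joint angles; "dq": joint speeds; "joint_torque": joint torques, N m; "tool_pos": TCP position; "eef_rot": TCP orientation; "force": force on the tool from outside, world axes, zero at the start; "moment": the same for the moment, N m; "width": opening from 0.0 (shut) to 1.0 (fully open).
Only numpy, scipy, OpenCV 4.12 (cv2) and the standard library are available. Lean on these libraries where they do the work, as an engineer would, in place of code of your own. Each camera call takes 0.05 s, during which the arm holds its last target.

## Working session

There is one attempt and no reset: what is moved stays moved. The work goes in short steps, Python scripts to look and compute and a shell command to move; the robot and the scene stay as the last step left them, time stands still between calls to the robot, and variables do not carry over. Pictures are saved under pics/ and viewed, and the job is handed in when it is done.

```bash
ls; mkdir -p pics
python3 - <<'E'
from workcell import ctrl
import cv2
print(ctrl.get_obs())
for n in ["scene","top","wrist"]:
    f=ctrl.grab_frame(n); cv2.imwrite(f"pics/{n}0.png",cv2.cvtColor(f["image"],cv2.COLOR_RGB2BGR))
    print(n,f["intrinsics"].tolist(),f["R"].tolist(),f["t"].tolist(),f["shot"])
E
```

```text
pics
{'time': 0.0, 'q': array([ 1.06235175e+00,  1.24493151e-01,  1.65168567e+00, -2.21693838e-05,
        1.36750327e+00, -8.25951658e-02]), 'dq': array([-2.22749347e-04,  5.70536435e-04, -2.76981469e-04, -1.62396963e-04,
        1.34038776e-05, -1.56109484e-04]), 'joint_torque': array([-2.32803453e-03, -4.23613250e+01, -3.65445578e+01, -3.22876504e-04,
        6.87187363e-03, -1.31198723e-05]), 'tool_pos': array([268.23881579, 591.39283087, 230.053863  ]), 'eef_rot': array([ 2.11317143e-01,  9.77416991e-01, -1.00259279e-03, -2.93877599e-04]), 'force': array([0.87946706, 0.20394938, 0.20871614]), 'moment': array([-0.00841349,  0.00295633, -0.07834512]), 'width': 0.9975012822529798}
scene [[456.02491511634247, 0.0, 279.68295721880514], [0.0, 456.02491511634247, 203.58224143853244], [0.0, 0.0, 1.0]] [[-0.4979745614351274, 0.8670757851914384, 0.014174586348221371], [0.6415163075911933, 0.37933223534472565, -0.6667562390581245], [-0.5835050670371713, -0.3229344174333611, -0.7451410596517427]] [265.12553650976133, -269.9037195644086, 1716.1428372921275] 1
top [[513.8865784258898, 0.0, 277.8162315455308], [0.0, 513.8865784258898, 208.03364565408086], [0.0, 0.0, 1.0]] [[-0.02397548223156176, -0.9996979087218214, -0.005409949073760948], [-0.9815028964350112, 0.024566584149301667, -0.18986454970035535], [0.18994009724501962, 0.0007577865477179299, -0.981795388672253]] [30.89360182075116, 577.6737701088807, 1385.1062402993825] 2
wrist [[298.7283332668509, 0.0, 280.0487819204116], [0.0, 298.7283332668509, 209.97621155826974], [0.0, 0.0, 1.0]] [[0.41216366722672265, 0.9111089747595168, -0.0012439979435144586], [0.8641411306028784, -0.39048309624500777, 0.31746347498144206], [0.28875806104522894, -0.1319218998482662, -0.9482696844895051]] [-649.4731531485937, -42.83357290347816, 379.9017393712282] 3
```

View pics/scene0.png

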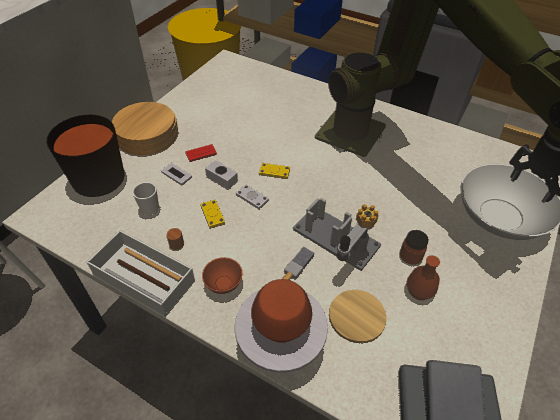

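View pics/top0.png

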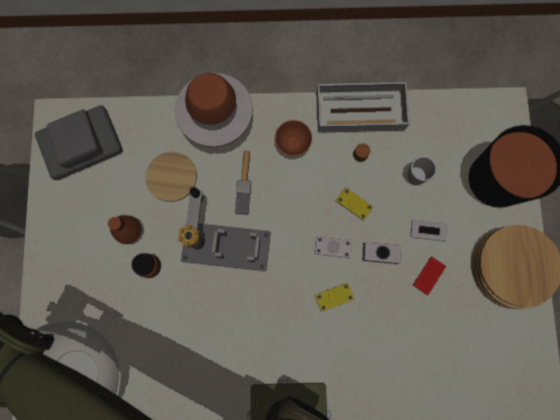

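View pics/wrist0.png

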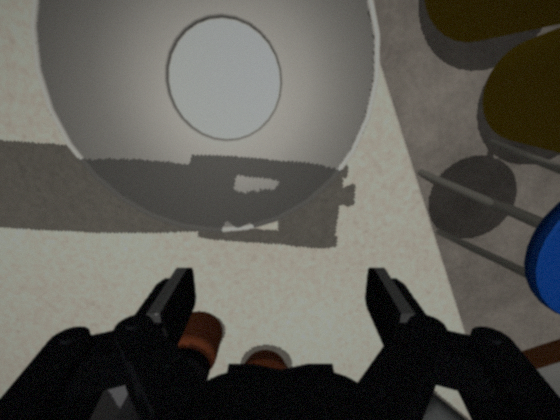

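```bash
cat > h.py <<'E'
from workcell import ctrl
import numpy as np, cv2
from scipy.spatial.transform import Rotation as Ro
def ray(f,px,z):
    px=np.atleast_2d(np.array(px,float)); K=f["intrinsics"];R=f["R"];t=f["t"]
    d=np.c_[(px[:,0]-K[0,2])/K[0,0],(px[:,1]-K[1,2])/K[1,1],np.ones(len(px))]@R
    c=-R.T@t
    s=(z-c[2])/d[:,2]
    return c+d*s[:,None]
def proj(f,X):
    X=np.atleast_2d(np.array(X,float)); K=f["intrinsics"]
    c=X@f["R"].T+f["t"]; return np.c_[K[0,0]*c[:,0]/c[:,2]+K[0,2],K[1,1]*c[:,1]/c[:,2]+K[1,2]]
def save(f,name,crop=None,sc=1,marks=()):
    im=cv2.cvtColor(f["image"],cv2.COLOR_RGB2BGR).copy()
    for m in marks: cv2.circle(im,(int(round(m[0])),int(round(m[1]))),2,(255,0,255),-1)
    if crop: l,t,r,b=crop; im=im[t:b,l:r]
    if sc!=1: im=cv2.resize(im,None,fx=sc,fy=sc,interpolation=cv2.INTER_CUBIC)
    cv2.imwrite(f"pics/{name}.png",im)
def rect(f,mask,z):
    """oriented rect of mask projected at height z: centre, (long,short), long-axis angle (deg, world) """
    c,_=cv2.findContours(mask.astype(np.uint8),cv2.RETR_EXTERNAL,cv2.CHAIN_APPROX_NONE)
    c=max(c,key=cv2.contourArea)[:,0,:]
    P=ray(f,c,z)[:,:2].astype(np.float32)
    (cx,cy),(w,h),a=cv2.minAreaRect(P)
    if w<h: w,h,a=h,w,a+90
    return (round(cx,1),round(cy,1)),(round(w,1),round(h,1)),round((a+90)%180-90,1)
def st():
    o=ctrl.get_obs(); R=Ro.from_quat(o["eef_rot"]).as_matrix()
    return o,R
def go(target_xyz,yaw_long=None):
    """print move in tool axes to reach TCP target with tool down; yaw_long: desired world angle(deg) of tool y axis (mod 180)"""
    o,R=st(); p=o["tool_pos"]; d=np.array(target_xyz)-p
    # desired R: z down, y at angle
    ycur=np.degrees(np.arctan2(R[1,1],R[0,1]))
    a=ycur if yaw_long is None else ycur+((yaw_long-ycur+90)%180-90)
    y=np.array([np.cos(np.radians(a)),np.sin(np.radians(a)),0]); z=np.array([0,0,-1.]); x=np.cross(y,z)
    Rd=np.c_[x,y,z]
    rv=Ro.from_matrix(R.T@Rd).as_rotvec()
    print("t",round(o["time"],2),"pos",p.round(1),"yaw_y",round(ycur,1),"w",round(o["width"],3),"F",o["force"].round(1),"q",o["q"].round(2))
    print("shift units in tool axes (total, /25):",(R.T@d/25).round(3)," after-turn axes:",(Rd.T@d/25).round(3)," turn units:",(np.degrees(rv)/10).round(3),"mm",d.round(1))
E
python3 - <<'E'
from h import *
f=ctrl.grab_frame("top"); 
for n in ["die_block","spacer1","cover","fixture","brush"]:
    z={"die_block":40,"spacer1":10,"cover":12,"fixture":12,"brush":10}[n]
    for m in ctrl.masks_of(f,n): print(n,round(m["conf"],2),m["extent"],rect(f,m["pixels"],z))
for n,z in [("pocket",12),("pocket_mouth",88),("stud",170),("nut_top",180),("strap_knob",178),("die_block",0),("spacer1",5),("cover",6),("glaze_jar",0),("vase",0),("throwing_bat",0),("fixture",0),("clay_stamp",0),("slip_bowl",0),("water_cup",0)]:
    for m in ctrl.place_of(f,n)[:5]: print(n,round(m["conf"],2),np.round(m["location"],1),ray(f,m["location"],z)[0].round(1))
save(f,"topz",(170,160,470,330),2.6)
g=ctrl.grab_frame("scene")
for n,z in [("pocket_mouth",88),("stud",170),("nut_top",180),("strap_knob",178),("die_block",0),("spacer1",5),("cover",6)]:
    for m in ctrl.place_of(g,n)[:5]: print("S",n,round(m["conf"],2),np.round(m["location"],1),ray(g,m["location"],z)[0].round(1))
save(g,"scenez",(140,120,400,280),3)
E
```

```text
die_block 0.57 [362.1, 247.0, 402.3, 264.5] ((446.3, -268.7), (108.3, 57.0), 85.7)
spacer1 0.93 [414.1, 256.5, 445.3, 293.9] ((383.2, -403.8), (102.6, 53.3), -34.9)
spacer1 0.74 [409.5, 219.6, 445.5, 244.4] ((511.8, -410.9), (103.7, 53.4), 82.2)
spacer1 0.62 [105.9, 212.1, 140.9, 244.5] ((539.8, 459.0), (98.9, 81.6), 45.1)
cover 0.81 [314.7, 238.6, 350.3, 257.4] ((468.5, -135.3), (100.3, 51.5), 80.9)
cover 0.78 [334.8, 187.1, 368.7, 221.1] ((595.0, -202.6), (97.9, 51.2), 53.9)
cover 0.7 [314.4, 282.4, 353.9, 309.3] ((328.8, -134.4), (100.2, 50.1), -71.2)
cover 0.41 [143.6, 153.6, 193.7, 199.8] ((689.2, 328.5), (150.4, 147.9), 88.6)
fixture 0.96 [175.8, 187.8, 268.3, 274.3] ((532.0, 170.3), (264.2, 222.7), 82.8)
brush 0.75 [352.0, 145.1, 366.4, 162.8] ((747.9, -232.8), (58.9, 47.3), -3.0)
pocket 0.82 [242.8 248.7] [471.3 119.2  12. ]
pocket_mouth 0.74 [232.6 244.9] [473.6 141.3  88. ]
stud 0.6 [187.1 234.2] [493.9 249.9 170. ]
nut_top 0.61 [192.7 235.1] [489.7 233.8 180. ]
strap_knob 0.55 [195.4 194. ] [596.7 228.  178. ]
die_block 0.8 [377.1 256.5] [ 440.8 -263.5    0. ]
spacer1 0.71
[... 904 characters left out ...]
 [371.2 213.4] [496.7 256.5 180. ]
S nut_top 0.51 [178.7 170.3] [ 626.4 -283.   180. ]
S strap_knob 0.95 [343.2 237.2] [605.6 225.1 178. ]
S strap_knob 0.3 [325.6 231.7] [612.4 178.7 178. ]
S die_block 0.91 [221.2 176.2] [ 441.9 -281.1    0. ]
S die_block 0.73 [150.5 205.3] [ 665.5 -399.5    0. ]
S die_block 0.6 [418.4 292.9] [540.8 445.7   0. ]
S die_block 0.51 [357.6 318.4] [696.8 331.4   0. ]
S spacer1 0.71 [199.2 151.5] [ 383.1 -416.3    5. ]
S spacer1 0.6 [330.8 213.7] [408.  114.3   5. ]
S spacer1 0.57 [178.  169.1] [ 492.8 -424.5    5. ]
S cover 0.89 [271.4 170.8] [ 337.6 -144.7    6. ]
S cover 0.82 [251.5 197.4] [ 476.9 -137.3    6. ]
S cover 0.61 [210.2 211.2] [ 593.  -217.6    6. ]
```

```bash
sleep 1
```

```text
(no output)
```

View pics/topz.png

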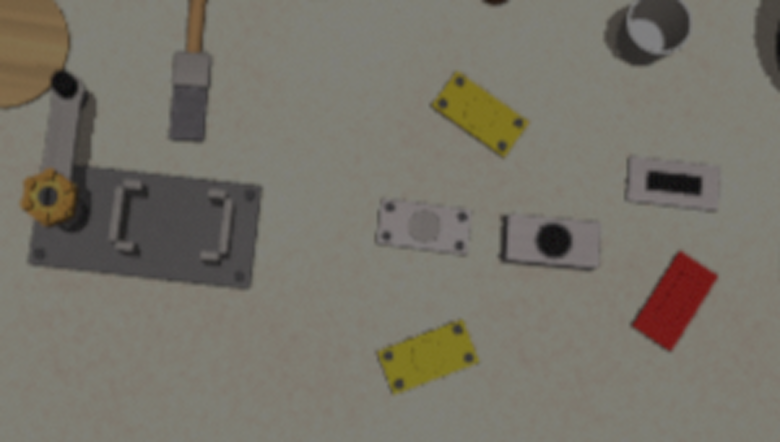

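View pics/scenez.png

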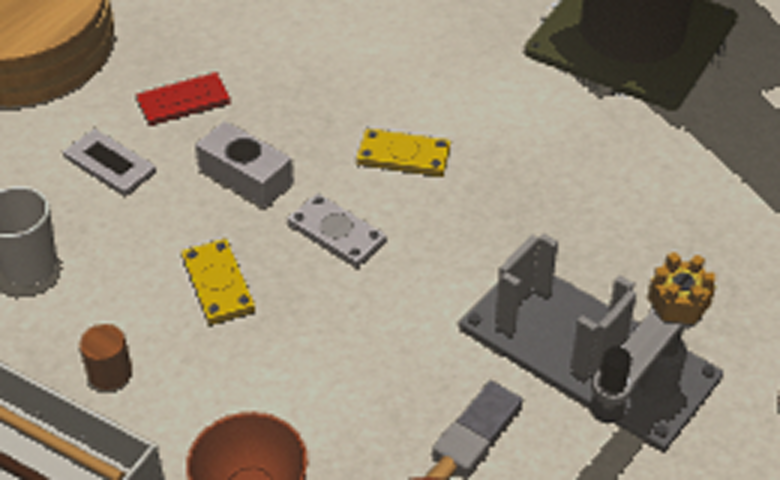

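Run:
```python
from h import *
o,R=st()
print(R.round(2))
w=ctrl.grab_frame("wrist"); c=-w["R"].T@w["t"]
print("cam in tool",R.T@(c-o["tool_pos"]), "axes in tool\n",(R.T@w["R"].T).round(3))
go([480,0,330],None)
```

```text
[[-0.91  0.41 -0.  ]
 [ 0.41  0.91 -0.  ]
 [ 0.   -0.   -1.  ]]
cam in tool [  80.61237124    0.14705418 -142.88818246] axes in tool
 [[ 0.001 -0.948 -0.318]
 [ 1.     0.001  0.001]
 [-0.001 -0.318  0.948]]
t 1.65 pos [268.5 591.9 231.3] yaw_y 65.6 w 1.0 F [ 0.6 -0.6 -0.1] q [ 1.06  0.12  1.65  0.    1.37 -0.08]
shift units in tool axes (total, /25): [-17.485 -18.069  -3.947]  after-turn axes: [-17.485 -18.068  -3.948]  turn units: [-0. -0. -0.] mm [ 211.5 -591.9   98.7]
```

```bash
python3 -m inch '[[[0,0,-1],[0,0,0],1],[[-1,-0.7,-1],[0,0,0],1],[[-1,-0.7,-1],[0,0,0],1],[[-1,-0.7,-1],[0,0,0],1],[[-1,-0.7,0],[0,0,0],1],[[-1,-0.7,0],[0,0,0],1],[[-1,-0.7,0],[0,0,0],1],[[-1,-0.7,0],[0,0,0],1],[[-1,-0.7,0],[0,0,0],1],[[-1,-0.7,0],[0,0,0],1]]'; python3 -c "
from h import *
go([475,240,330],-5)"
```

```text
time: 2.9
tool_pos: [411.7, 349.8, 335.5]
eef_rot: [0.209, 0.978, 0.0, 0.001]
force: [-0.0, 0.6, 0.6]
width: 1.002
t 2.9 pos [411.7 349.8 335.5] yaw_y 65.8 w 1.002 F [-0.   0.6  0.6] q [ 0.61 -0.17  1.76 -0.    1.54 -0.54]
shift units in tool axes (total, /25): [-4.109 -2.973  0.225]  after-turn axes: [-4.156  2.907  0.219]  turn units: [1.400e-02 6.000e-03 7.085e+00] mm [  63.3 -109.8   -5.5]
```

```bash
python3 -m inch '[[[-0.5,-0.5,0],[0,0,1],1],[[-0.5,-0.3,0],[0,0,1],1],[[0,0,0],[0,0,1],1],[[0,0,0],[0,0,1],1],[[0,0,0],[0,0,1],1],[[0,0,0],[0,0,1],1],[[0,0,0],[0,0,1],1],[[-1,1,0],[0,0,0],1],[[-1,1,0],[0,0,0],1],[[-1,0.6,0],[0,0,0],1]]'
cat > fx.py <<'E'
from h import *
import sys
go([475,240,330],-5)
w=ctrl.grab_frame("wrist"); save(w,sys.argv[1],None,1)
for n,z in [("pocket",12),("pocket_mouth",88),("stud",170),("nut_top",180),("strap_knob",178),("fixture",0)]:
    for m in ctrl.place_of(w,n)[:2]: print(n,round(m["conf"],2),np.round(m["location"],1),ray(w,m["location"],z)[0].round(1))
import pickle; pickle.dump(w,open(sys.argv[1]+".pkl","wb"))
E
python3 fx.py wfix1
```

```text
time: 4.15
tool_pos: [481.8, 233.9, 336.8]
eef_rot: [0.746, 0.666, 0.002, 0.001]
force: [-0.7, -0.4, 0.5]
width: 0.998
t 4.15 pos [481.8 233.9 336.8] yaw_y -6.5 w 0.998 F [-0.7 -0.4  0.5] q [ 0.35 -0.18  1.77 -0.    1.54  0.47]
shift units in tool axes (total, /25): [ 0.209 -0.3    0.273]  after-turn axes: [ 0.217 -0.293  0.274]  turn units: [ 0.027 -0.012 -0.155] mm [-6.8  6.1 -6.8]
pocket 0.67 [284.6 225.5] [480.7 131.8  12. ]
pocket 0.57 [283.5 244.6] [475.   97.1  12. ]
pocket_mouth 0.7 [284.  245.2] [478.3 131.4  88. ]
stud 0.95 [290.8 177.5] [496.7 246.8 170. ]
nut_top 0.68 [288.4 179.2] [493.9 247.5 180. ]
nut_top 0.41 [282.4 244.7] [479.7 175.2 180. ]
strap_knob 0.92 [398.3 179.7] [606.6 233.6 178. ]
fixture 0.85 [284.4 222.7] [480.6 132.3   0. ]
```

View pics/wfix1.png

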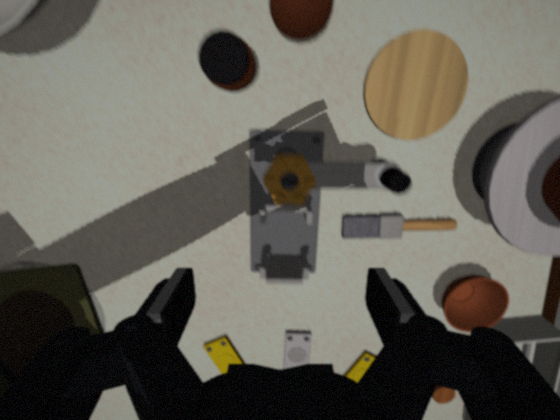

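Run:
```python
from h import *
import pickle
w=pickle.load(open("wfix1.pkl","rb"))
im=cv2.cvtColor(w["image"],cv2.COLOR_RGB2BGR)[115:295,235:335].copy()
im=cv2.convertScaleAbs(cv2.resize(im,None,fx=4.4,fy=3.3,interpolation=cv2.INTER_CUBIC),alpha=1.6)
# model overlay
def ov(px,py,a,name):
    u=np.array([np.cos(a),np.sin(a)]);
    c=im.copy()
    ux=np.array([np.sin(a),-np.cos(a)]) # fixture x, y axis angle a
    def P(x,y,z): 
        p=np.array([px,py])+x*ux+y*u; q=proj(w,[p[0],p[1],z])[0]; return (int((q[0]-235)*4.4),int((q[1]-115)*3.3))
    def poly(pts,z,col):
        cv2.polylines(c,[np.array([P(x,y,z) for x,y in pts])],True,col,1)
    poly([(-28.5,-53.5),(28.5,-53.5),(28.5,53.5),(-28.5,53.5)],88,(0,255,0))
    poly([(-28.5,-53.5),(28.5,-53.5),(28.5,53.5),(-28.5,53.5)],12,(255,0,255))
    for s in(1,-1):
        poly([(-36.5,s*61.5),(36.5,s*61.5),(36.5,s*35.5),(-36.5,s*35.5)],88,(0,255,255))
    for y0 in (-70,): poly([(-57.5,y0),(57.5,y0),(57.5,y0+245),(-57.5,y0+245)],12,(255,255,0))
    cv2.circle(c,P(0,115,170),4,(0,0,255),1)
    cv2.imwrite(f"pics/{name}.png",c)
ov(480.7,131.8,np.radians(82.3),"ov1")
```

```text
(no output)
```

View pics/ov1.png

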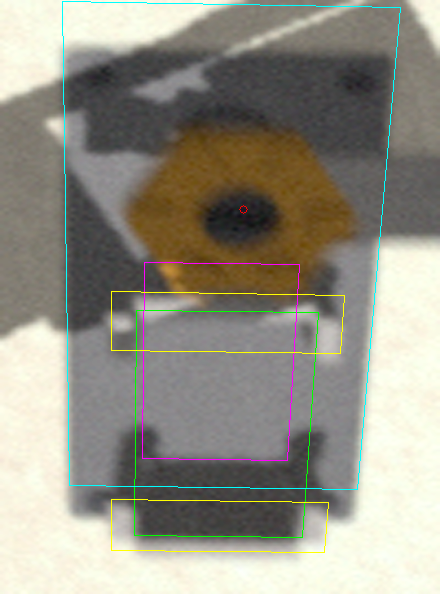

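```bash
python3 - <<'E'
from h import *
import pickle
w=pickle.load(open("wfix1.pkl","rb"))
pts=np.array([(68,49),(392,54),(70,517),(353,518)])/[4.4,3.3]+[235,115]
P=ray(w,pts,12); print(P.round(1)); 
for i,j in ((0,1),(2,3),(0,2),(1,3)): d=P[i]-P[j]; print(np.linalg.norm(d).round(1),np.degrees(np.arctan2(d[1],d[0])).round(1))
print(P.mean(0), ray(w,np.array([[241,214]])/[4.4,3.3]+[235,115],170))
# mouth inner/outer: bottom wall outer bottom edge and top wall
print(ray(w,np.array([[112,550],[325,552],[135,537],[300,537]])/[4.4,3.3]+[235,115],88))
E
python3 -c "
from h import *
go([446,-200,250],-5)"
```

```text
[[446.1 292.2  12. ]
 [556.8 277.3  12. ]
 [411.9  51.5  12. ]
 [525.   37.7  12. ]]
111.7 172.3
114.0 173.0
243.1 81.9
241.7 82.4
[484.97342738 164.69630794  12.        ] [[495.37819798 244.37483892 170.        ]]
[[436.61659898  75.79184688  88.        ]
 [508.75829159  66.3141916   88.        ]
 [445.27351793  81.56631257  88.        ]
 [500.96007138  75.06594678  88.        ]]
t 4.5 pos [480.8 235.5 337. ] yaw_y -6.5 w 0.997 F [-0.1 -0.3 -0.3] q [ 0.36 -0.18  1.77  0.    1.54  0.47]
shift units in tool axes (total, /25): [-17.475   0.569   3.437]  after-turn axes: [-17.476   0.131   3.478]  turn units: [ 0.026 -0.014 -0.149] mm [ -34.8 -435.5  -87. ]
```

```bash
python3 -m inch '[[[-1,0,0],[0,0,0],1],[[-1,0,0],[0,0,0],1],[[-1,0,0],[0,0,0],1],[[-1,0,0],[0,0,0],1],[[-1,0,0],[0,0,0],1],[[-1,0,0],[0,0,0],1],[[-1,0,0],[0,0,0],1],[[-1,0,0],[0,0,0],1],[[-1,0,0],[0,0,0],1],[[-1,0,0],[0,0,0],1]]';python3 -m inch '[[[-1,0,0.5],[0,0,0],1],[[-1,0,0.5],[0,0,0],1],[[-1,0,0.5],[0,0,0],1],[[-1,0,0.5],[0,0,0],1],[[-1,0,0.5],[0,0,0],1],[[-1,0,0.5],[0,0,0],1],[[-1,0,0.5],[0,0,0],1],[[0,0,0],[0,0,0],1]]'
cat > lk.py <<'E'
from h import *
import sys,pickle
w=ctrl.grab_frame("wrist"); pickle.dump(w,open(sys.argv[1]+".pkl","wb"))
save(w,sys.argv[1])
H={"die_block":40,"spacer1":10,"cover":12}
for n in sys.argv[2:]:
    for m in ctrl.masks_of(w,n)[:4]: print(n,round(m["conf"],2),m["extent"],rect(w,m["pixels"],H[n]))
    for m in ctrl.place_of(w,n)[:4]: print(n,round(m["conf"],2),np.round(m["location"],1),ray(w,m["location"],{"die_block":0,"spacer1":5,"cover":6}[n])[0].round(1))
E
python3 lk.py w2 die_block spacer1 cover; python3 -c "
from h import *
go([446,-268,100],-5)"
```

```text
time: 5.75
tool_pos: [451.4, -10.3, 336.7]
eef_rot: [0.739, 0.673, 0.004, 0.001]
force: [0.3, 0.1, 0.3]
width: 0.998
time: 6.75
tool_pos: [437.3, -184.2, 247.3]
eef_rot: [0.736, 0.677, 0.006, 0.002]
force: [-0.6, 0.1, 0.7]
width: 0.995
die_block 0.76 [276.6, 201.5, 319.1, 285.5] ((452.2, -266.8), (110.4, 49.7), 83.4)
die_block 0.79 [294.5 236.1] [ 454.4 -272.5    0. ]
spacer1 0.77 [321.5, 292.6, 364.0, 349.9] ((514.3, -411.8), (104.8, 50.7), 82.0)
spacer1 0.63 [220.7, 298.3, 290.7, 345.4] ((387.9, -403.9), (103.3, 56.3), -36.4)
spacer1 0.72 [255.4 323.2] [ 383.9 -411.1    5. ]
spacer1 0.6 [335.4 319.8] [ 507.9 -416.1    5. ]
cover 0.88 [153.1, 101.8, 228.0, 188.4] ((333.9, -136.2), (99.8, 52.3), -71.1)
cover 0.72 [282.0, 94.2, 326.8, 178.7] ((473.5, -138.0), (99.1, 50.0), 81.3)
cover 0.61 [398.7 182.2] [ 596.7 -205.     6. ]
cover 0.59 [190.4 147.2] [ 331.4 -136.9    6. ]
cover 0.56 [301.5 139.5] [ 472.  -139.2    6. ]
t 7.1 pos [ 438.2 -183.7  249.3] yaw_y -4.7 w 1.0 F [-0.3 -0.3  0.6] q [-0.52 -0.3   2.01  0.01  1.41 -0.44]
shift units in tool axes (total, /25): [-3.36   0.504  5.966]  after-turn axes: [-3.333  0.606  5.971]  turn units: [ 0.081 -0.023  0.032] mm [   7.8  -84.3 -149.3]
```

View pics/w2.png

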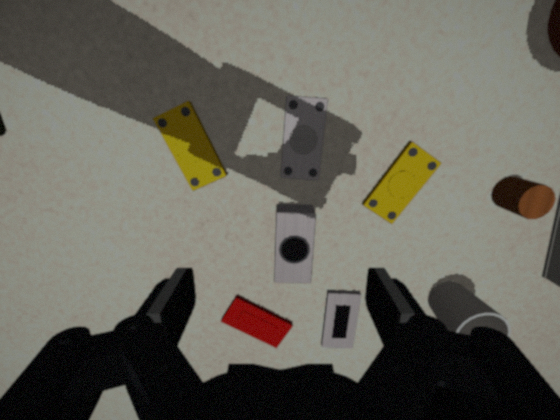

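Run:
```python
from h import *
import pickle
w=pickle.load(open("w2.pkl","rb"))
save(w,"w2c",(260,190,330,300),5)
print(ray(w,[[294,249]],40))
print(ray(w,[[303.5,138],[341.5,321]],11))
```

```text
[[ 451.44893834 -273.21889622   40.        ]]
[[ 474.20133718 -137.15952176   11.        ]
 [ 516.14677135 -414.32011837   11.        ]]
```

View pics/w2c.png

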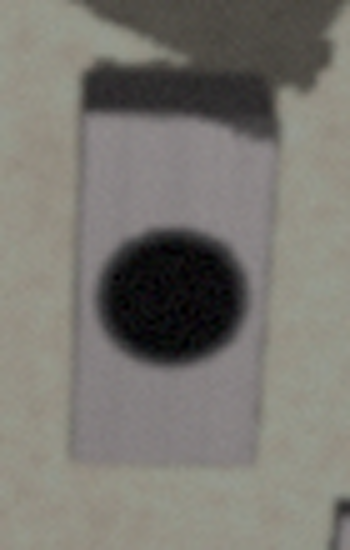

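Run:
```python
from h import *
import pickle
w=pickle.load(open("w2.pkl","rb"))
P=ray(w,[[276.2,212],[315.2,212.5],[274,282.6],[311.2,283.2],[294.4,249.4]],40);print(P.round(1),P[:4].mean(0))
for i,j in ((0,1),(2,3),(0,2),(1,3)): d=P[i]-P[j]; print(np.linalg.norm(d).round(1),np.degrees(np.arctan2(d[1],d[0])).round(1))
go([451.5,-272.5,80],-7)
```

```text
[[ 432.9 -221.    40. ]
 [ 481.1 -225.8   40. ]
 [ 421.3 -320.3   40. ]
 [ 471.1 -325.7   40. ]
 [ 451.9 -273.8   40. ]] [ 451.58733741 -273.23709322   40.        ]
48.4 174.3
50.0 173.8
100.0 83.3
100.4 84.3
t 7.1 pos [ 438.2 -183.7  249.3] yaw_y -4.7 w 1.0 F [-0.3 -0.3  0.6] q [-0.52 -0.3   2.01  0.01  1.41 -0.44]
shift units in tool axes (total, /25): [-3.524  0.726  6.768]  after-turn axes: [-3.462  0.962  6.771]  turn units: [ 0.08  -0.024  0.232] mm [  13.3  -88.8 -169.3]
```

```bash
python3 -m inch '[[[-1,0.25,1],[0.08,0,0.15],1],[[-1,0.25,1],[0,0,0],1],[[-1,0.25,1],[0,0,0],1],[[-0.5,0.2,1],[0,0,0],1],[[0,0,1],[0,0,0],1],[[0,0,1],[0,0,0],1],[[0,0,0.75],[0,0,0],1],[[0,0,0],[0,0,0],1]]'; python3 -c "
from h import *
go([451.6,-273,12],-6.2)"
```

```text
time: 8.1
tool_pos: [458.6, -274.0, 80.3]
eef_rot: [0.743, 0.67, 0.003, 0.003]
force: [-0.0, -0.6, 0.4]
width: 1.003
t 8.1 pos [ 458.6 -274.    80.3] yaw_y -5.9 w 1.003 F [-0.  -0.6  0.4] q [-0.64  0.01  2.04  0.01  1.09 -0.54]
shift units in tool axes (total, /25): [ 0.009 -0.306  2.728]  after-turn axes: [ 0.009 -0.283  2.731]  turn units: [ 0.048 -0.003  0.028] mm [ -7.    1.  -68.3]
```

```bash
python3 -m inch '[[[0,-0.3,0],[0.05,0,0],1],[[0,0,1],[0,0,0],1],[[0,0,1],[0,0,0],1],[[0,0,0.7],[0,0,0],1],[[0,0,0],[0,0,0],-1],[[0,0,0],[0,0,0],-1],[[0,0,0],[0,0,0],-1],[[0,0,0],[0,0,0],-1],[[0,0,0],[0,0,0],-1]]' 70; python3 -c "
from h import *
go([451.6,-273,12],-6.2)"
```

```text
time: 9.22
tool_pos: [454.3, -276.2, 19.3]
eef_rot: [0.742, 0.67, 0.0, 0.005]
force: [-0.4, 0.4, -4.2]
width: 0.569
t 9.22 pos [ 454.3 -276.2   19.3] yaw_y -5.8 w 0.569 F [-0.4  0.4 -4.2] q [-0.65  0.09  2.07 -0.    0.97 -0.54]
shift units in tool axes (total, /25): [ 0.118 -0.121  0.292]  after-turn axes: [ 0.115 -0.119  0.294]  turn units: [0.048 0.037 0.036] mm [-2.7  3.2 -7.3]
```

```bash
python3 -m inch '[[[0,0,0],[0,0,0],0.6],[[0,0,0],[0,0,0],0.6],[[0,0,0.35],[0.05,0.03,0],0.6],[[0,0,0.12],[0,0,0],0.6],[[0,0,0],[0,0,0],-1],[[0,0,0],[0,0,0],-1],[[0,0,0],[0,0,0],-1]]' 70; python3 -c "
from h import *
go([451.6,-273,12],-6.2)"
```

```text
time: 10.1
tool_pos: [455.8, -277.5, 8.7]
eef_rot: [0.742, 0.67, -0.0, 0.002]
force: [0.5, -0.2, 0.7]
width: 0.571
t 10.1 pos [ 455.8 -277.5    8.7] yaw_y -5.8 w 0.571 F [ 0.5 -0.2  0.7] q [-0.65  0.12  2.07 -0.    0.95 -0.54]
shift units in tool axes (total, /25): [ 0.162 -0.186 -0.134]  after-turn axes: [ 0.161 -0.188 -0.133]  turn units: [0.01  0.016 0.036] mm [-4.2  4.5  3.3]
```

```bash
python3 -m inch '[[[0,0,-1],[0,0,0],-1],[[0,0,-1],[0,0,0],-1],[[0,0,-1],[0,0,0],-1],[[0,0,-1],[0,0,-1],-1],[[0,0,-1],[0,0,-1],-1],[[0,0,-1],[0,0,-1],-1],[[0,0,-1],[0,0,-1],-1],[[0,0,-1],[0,0,-1],-1],[[0,0,0],[0,0,-1],-1],[[0,0,0],[0,0,-1],-1]]' 70;  python3 -c "
from h import *
go([480,132,200],172.3)"
```

```text
time: 11.35
tool_pos: [448.3, -271.0, 200.0]
eef_rot: [0.204, 0.979, 0.004, -0.01]
force: [0.4, 0.8, -4.4]
width: 0.572
t 11.35 pos [ 448.3 -271.   200. ] yaw_y 66.5 w 0.572 F [ 0.4  0.8 -4.4] q [-0.65 -0.12  1.95 -0.    1.34 -1.81]
shift units in tool axes (total, /25): [ 5.27  15.286  0.185]  after-turn axes: [ 1.6145e+01 -9.0300e-01  1.0000e-03]  turn units: [-0.058 -0.123  7.417] mm [ 31.7 403.   -0. ]
```

```bash
python3 -m inch '[[[0.35,1,0],[0,0,0],-1],[[0.35,1,0],[0,0,0],-1],[[0.35,1,0],[0,0,0],-1],[[0.35,1,0],[0,0,0],-1],[[0.35,1,0],[0,0,0],-1],[[0.35,1,0],[0,0,0],-1],[[0.35,1,0],[0,0,0],-1],[[0.35,1,0],[0,0,0],-1],[[0.35,1,0],[0,0,0],-1],[[0.35,1,0],[0,0,0],-1]]' 70;python3 -m inch '[[[0.4,1,0],[0,0,-0.5],-1],[[0.45,1,0],[0,0,-1],-1],[[0.5,1,0],[0,0,-1],-1],[[0,0,0],[0,0,-1],-1],[[0,0,0],[0,0,-1],-1],[[0,0,0],[0,0,-1],-1],[[0,0,0],[0,0,-1],-1],[[0,0,0],[0,0,-1],-1],[[0,0,0],[0,0,-1],-1],[[0,0,0],[0,0,-1],-1]]' 70;  python3 -c "
from h import *
go([480,132,200],172.3)"
```

```text
time: 12.6
tool_pos: [459.4, 3.4, 188.4]
eef_rot: [0.205, 0.978, 0.007, -0.022]
force: [0.4, 0.4, -3.9]
width: 0.574
time: 13.85
tool_pos: [438.0, 88.9, 175.0]
eef_rot: [-0.606, 0.795, 0.028, -0.019]
force: [0.2, 0.1, -4.7]
width: 0.57
t 13.85 pos [438.   88.9 175. ] yaw_y 164.7 w 0.57 F [ 0.2  0.1 -4.7] q [ 0.06 -0.26  2.11  0.03  1.35 -2.82]
shift units in tool axes (total, /25): [-2.112 -1.097 -1.066]  after-turn axes: [-1.935 -1.435 -1.   ]  turn units: [ 0.38  0.05 -0.76] mm [42.  43.1 25. ]
```

```bash
python3 -m inch '[[[-1,-0.5,-0.5],[0,0,0],-1],[[-1,-0.5,-0.5],[0.2,0,-0.3],-1],[[0,-0.1,0],[0.2,0.05,-0.4],-1],[[0,0,0],[0,0,0],-1]]' 70;  python3 -c "
from h import *
go([480,132,200],172.3)
f=ctrl.grab_frame('top'); save(f,'t3',(170,160,470,330),2.6)
g=ctrl.grab_frame('scene'); save(g,'s3',(240,120,440,280),3.9)
w=ctrl.grab_frame('wrist'); save(w,'w3')
for f in(f,g,w):
    for m in ctrl.masks_of(f,'die_block')[:2]: print(m['conf'],m['extent'],rect(f,m['pixels'],230))
"
```

```text
time: 14.35
tool_pos: [476.3, 130.1, 192.3]
eef_rot: [-0.655, 0.755, 0.001, -0.003]
force: [-0.7, -1.0, -4.6]
width: 0.573
t 14.35 pos [476.3 130.1 192.3] yaw_y 171.9 w 0.573 F [-0.7 -1.  -4.6] q [ 0.16 -0.2   2.03 -0.    1.32 -2.84]
shift units in tool axes (total, /25): [-0.094 -0.133 -0.31 ]  after-turn axes: [-0.094 -0.135 -0.309]  turn units: [ 0.028 -0.021 -0.041] mm [3.7 1.9 7.7]
0.64 [212.9, 234.1, 252.6, 252.6] ((453.1, 111.7), (19.6, 17.0), -0.6)
0.56 [304.9, 164.5, 350.5, 203.9] ((503.0, 162.4), (94.0, 54.3), 14.0)
0.96 [219.5, 171.4, 346.3, 370.5] ((475.4, 113.2), (90.2, 46.8), 81.8)
0.18 [125.4, 108.0, 336.0, 414.1] ((467.8, 58.7), (37.3, 22.0), -8.1)
```

View pics/t3.png

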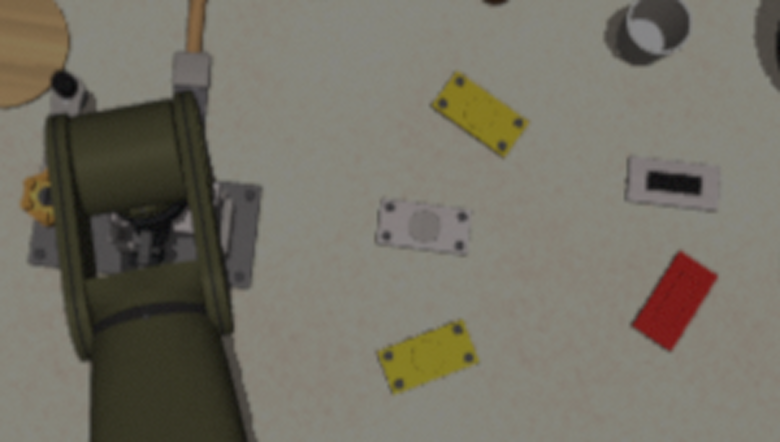

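View pics/s3.png

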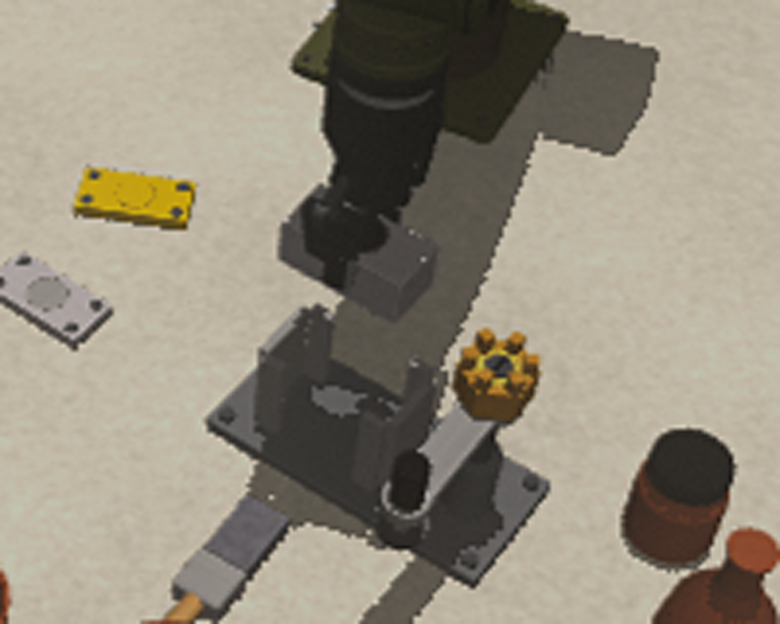

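View pics/w3.png

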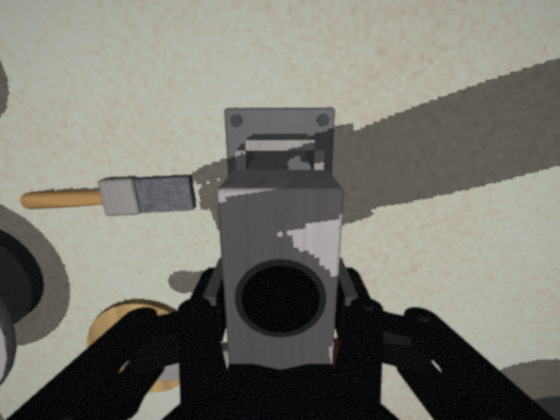

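```bash
cat > pk.py <<'E'
from h import *
PK=np.array([480.3,131.9]); A=np.radians(82.3)
UY=np.array([np.cos(A),np.sin(A)]); UX=np.array([np.sin(A),-np.cos(A)])
def F(x,y): return PK+x*UX+y*UY
E
python3 - <<'E'
from h import *
o,R=st(); p=o["tool_pos"]
w=ctrl.grab_frame("wrist"); save(w,"w3c",(200,90,360,370),2.1)
for px in ([281,298],[220,187],[341,187]):
    X=ray(w,[px],p[2]+31.3)[0]; print(X.round(1),(R.T@(X-p)).round(1))
# plate corners at z=12: 
P=ray(w,[[225.5,109],[334.5,108.5]],12);print(P.round(1))
E
```

```text
[477.5 125.8 224.8] [  3.8  -0.6 -31.3]
[493.7  73.1 224.8] [ 53.7 -24.2 -31.2]
[447.7  79.7 224.8] [ 53.7  22.4 -31.1]
[[521.7  39.3  12. ]
 [410.6  54.7  12. ]]
```

View pics/w3c.png

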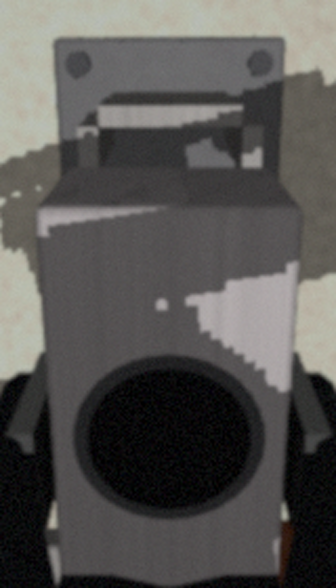

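```bash
sed -i 's/480.3,131.9/479.0,133.2/' pk.py; python3 -c "
from h import *
go([479.5,137,112],172.3)"
```

```text
t 14.7 pos [477.4 129.6 193.7] yaw_y 171.8 w 0.573 F [ 0.7  0.1 -4.5] q [ 0.16 -0.2   2.03 -0.    1.32 -2.84]
shift units in tool axes (total, /25): [-0.314 -0.047  3.266]  after-turn axes: [-0.303 -0.042  3.267]  turn units: [ 0.013 -0.018 -0.046] mm [  2.1   7.4 -81.7]
```

```bash
python3 -m inch '[[[-0.3,0,1],[0,0,-0.05],-1],[[0,0,1],[0,0,0],-1],[[0,0,1],[0,0,0],-1],[[0,0,0.3],[0,0,0],-1],[[0,0,0],[0,0,0],-1]]' 70;  python3 -c "
from h import *
go([479.5,137,112],172.3)
w=ctrl.grab_frame('wrist'); save(w,'w4',(150,60,410,320),2.3)
g=ctrl.grab_frame('scene'); save(g,'s4',(270,150,400,270),5)
"
```

```text
time: 15.32
tool_pos: [480.0, 136.5, 111.1]
eef_rot: [-0.657, 0.754, -0.001, -0.0]
force: [0.8, 0.7, -3.7]
width: 0.574
t 15.32 pos [480.  136.5 111.1] yaw_y 172.2 w 0.574 F [ 0.8  0.7 -3.7] q [ 0.17 -0.11  2.09 -0.    1.15 -2.83]
shift units in tool axes (total, /25): [-0.016  0.023 -0.035]  after-turn axes: [-0.016  0.023 -0.035]  turn units: [-0.007 -0.009 -0.011] mm [-0.5  0.5  0.9]
```

View pics/w4.png

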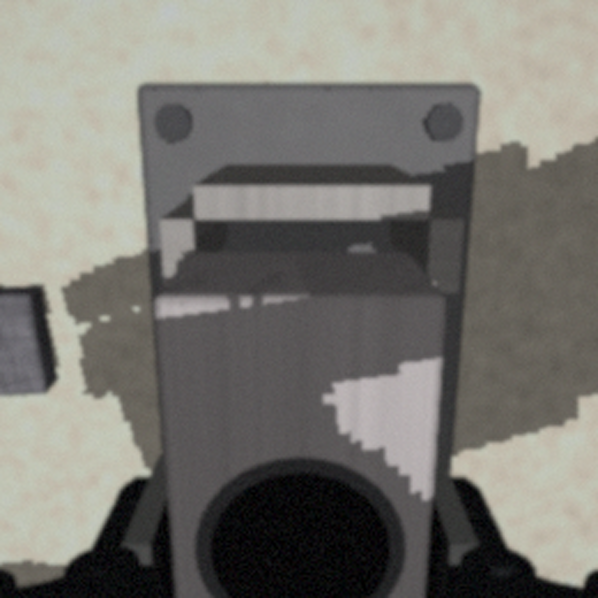

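View pics/s4.png

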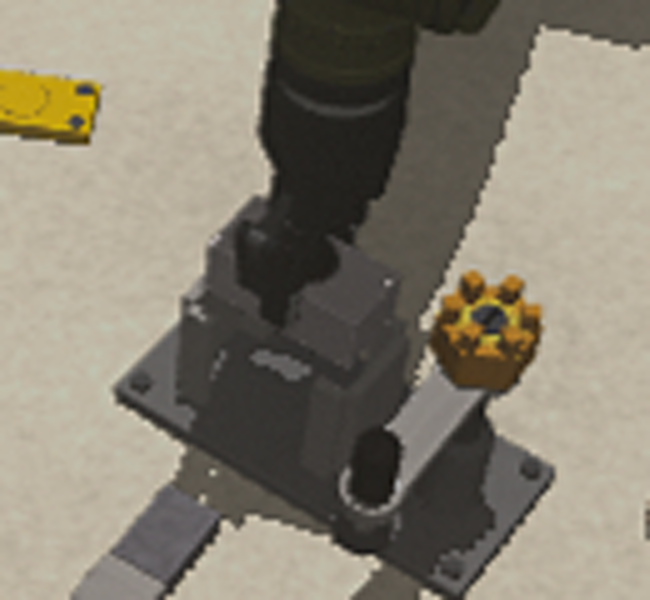

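Run:
```python
from pk import *
w=ctrl.grab_frame("wrist"); o,R=st(); p=o["tool_pos"]
c=lambda x,y:[150+x/2.3,60+y/2.3]
def T(n,px,z):
    X=ray(w,[px],z)[0]; print(n,X.round(1),"tool",(R.T@(X-p)).round(1))
T("inner L",c(195,220),88);T("inner R",c(430,220),88);T("outer L",c(195,185),88);T("outer R",c(430,185),88);T("cornerL",c(162,220),88);T("cornerR",c(462,220),88)
T("die top L",c(153,297),p[2]+31.3);T("die top R",c(445,295),p[2]+31.3);T("die botmid",c(300,252),p[2]-8.7)
```

```text
inner L [498.8  75.9  88. ] tool [ 57.8 -26.   24.5]
inner R [442.6  83.6  88. ] tool [57.8 30.7 24.3]
outer L [497.3  67.8  88. ] tool [ 66.  -25.6  24.5]
outer R [442.   75.3  88. ] tool [66.1 30.2 24.3]
cornerL [506.7  74.9  88. ] tool [ 57.7 -34.   24.5]
cornerR [434.9  84.6  88. ] tool [57.8 38.5 24.2]
die top L [498.6  80.8 143.6] tool [ 53.  -25.3 -31.2]
die top R [450.2  87.  143.6] tool [ 53.4  23.4 -31.3]
die botmid [474.3  84.1 103.6] tool [53.  -0.7  8.8]
```

```bash
python3 -m inch '[[[0.03,0.12,0],[0,0,0],-1],[[0,0,0],[0,0,0],-1],[[0,0,0.5],[0,0,0],-1],[[0,0,0.5],[0,0,0],-1],[[0,0,0.5],[0,0,0],-1]]' 70;  python3 -c "
from h import *
go([476.5,137,20.7],172.3)
w=ctrl.grab_frame('wrist'); save(w,'w5',(150,60,410,320),2.3)
"
```

```text
time: 16.1
tool_pos: [479.7, 136.7, 75.6]
eef_rot: [-0.657, 0.754, -0.003, 0.003]
force: [0.0, 0.6, -4.9]
width: 0.576
t 16.1 pos [479.7 136.7  75.6] yaw_y 172.2 w 0.576 F [ 0.   0.6 -4.9] q [ 0.17 -0.06  2.12 -0.    1.08 -2.83]
shift units in tool axes (total, /25): [0.008 0.15  2.196]  after-turn axes: [0.006 0.13  2.197]  turn units: [-0.053  0.005 -0.01 ] mm [ -3.2   0.3 -54.9]
```

View pics/w5.png

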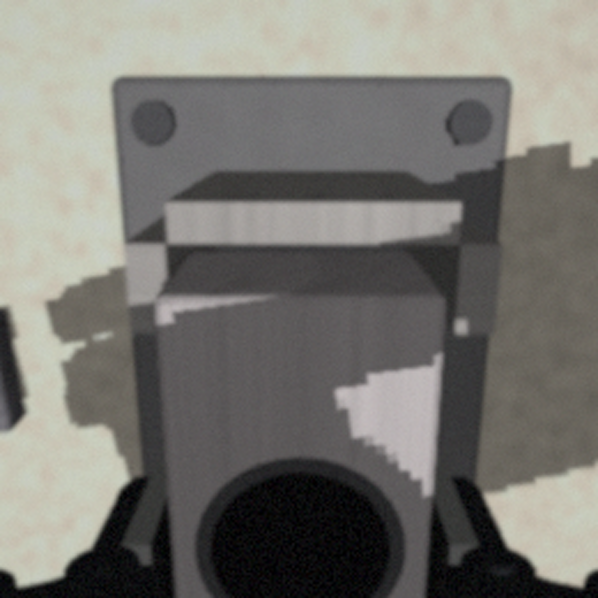

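```bash
python3 -m inch '[[[0.02,0.13,0],[-0.05,0,0],-1],[[0,0,0],[0,0,0],-1]]' 70;  python3 -c "
from h import *
go([476.5,137,20.7],172.3)
"
```

```text
time: 16.4
tool_pos: [474.0, 136.2, 72.2]
eef_rot: [-0.657, 0.754, 0.002, -0.002]
force: [-0.1, 1.0, -4.0]
width: 0.575
t 16.4 pos [474.  136.2  72.2] yaw_y 172.2 w 0.575 F [-0.1  1.  -4. ] q [ 0.17 -0.06  2.13  0.    1.08 -2.84]
shift units in tool axes (total, /25): [-0.046 -0.105  2.059]  after-turn axes: [-0.043 -0.093  2.06 ]  turn units: [ 0.034 -0.005 -0.01 ] mm [  2.5   0.8 -51.5]
```

```bash
python3 -c "
from h import *
w=ctrl.grab_frame('wrist'); save(w,'w6',(150,60,410,320),2.3)
for i in range(3): go([476.5,137,20.7],172.3)
"
```

```text
t 16.45 pos [474.2 136.3  72.4] yaw_y 172.2 w 0.575 F [-0.2 -0.  -3.3] q [ 0.17 -0.06  2.13  0.    1.08 -2.84]
shift units in tool axes (total, /25): [-0.044 -0.099  2.067]  after-turn axes: [-0.042 -0.087  2.067]  turn units: [ 0.032 -0.005 -0.01 ] mm [  2.3   0.7 -51.7]
t 16.45 pos [474.2 136.3  72.4] yaw_y 172.2 w 0.575 F [-0.2 -0.  -3.3] q [ 0.17 -0.06  2.13  0.    1.08 -2.84]
shift units in tool axes (total, /25): [-0.044 -0.099  2.067]  after-turn axes: [-0.042 -0.087  2.067]  turn units: [ 0.032 -0.005 -0.01 ] mm [  2.3   0.7 -51.7]
t 16.45 pos [474.2 136.3  72.4] yaw_y 172.2 w 0.575 F [-0.2 -0.  -3.3] q [ 0.17 -0.06  2.13  0.    1.08 -2.84]
shift units in tool axes (total, /25): [-0.044 -0.099  2.067]  after-turn axes: [-0.042 -0.087  2.067]  turn units: [ 0.032 -0.005 -0.01 ] mm [  2.3   0.7 -51.7]
```

View pics/w6.png

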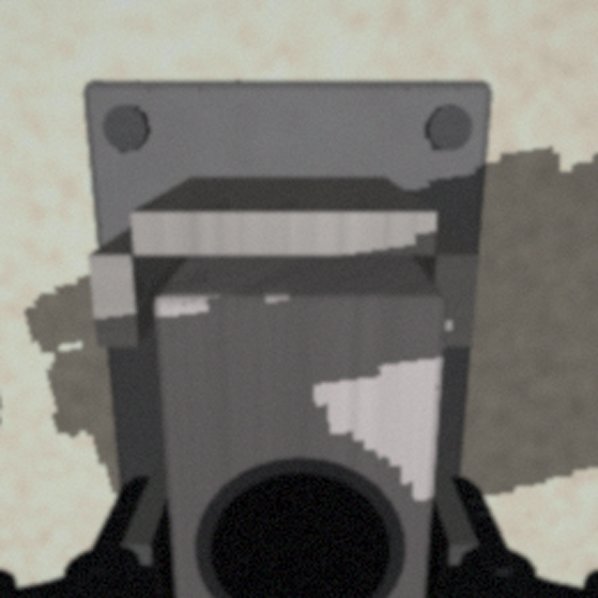

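```bash
python3 -m inch '[[[0.02,-0.1,0],[0.02,0,0],-1],[[0,0,0],[0,0,0],-1]]' 70;  python3 -c "
from h import *
w=ctrl.grab_frame('wrist'); save(w,'w7',(150,60,410,320),2.3)
go([476.5,137,20.7],172.3)
"
```

```text
time: 16.7
tool_pos: [477.3, 135.5, 73.2]
eef_rot: [-0.657, 0.754, -0.0, -0.0]
force: [-0.4, -0.1, -4.0]
width: 0.568
t 16.75 pos [477.3 135.5  73.2] yaw_y 172.2 w 0.571 F [ 0.6 -0.1 -4.3] q [ 0.17 -0.06  2.12 -0.    1.08 -2.84]
shift units in tool axes (total, /25): [-0.056  0.041  2.1  ]  after-turn axes: [-0.055  0.041  2.1  ]  turn units: [ 0.002 -0.002 -0.009] mm [ -0.8   1.5 -52.5]
```

View pics/w7.png

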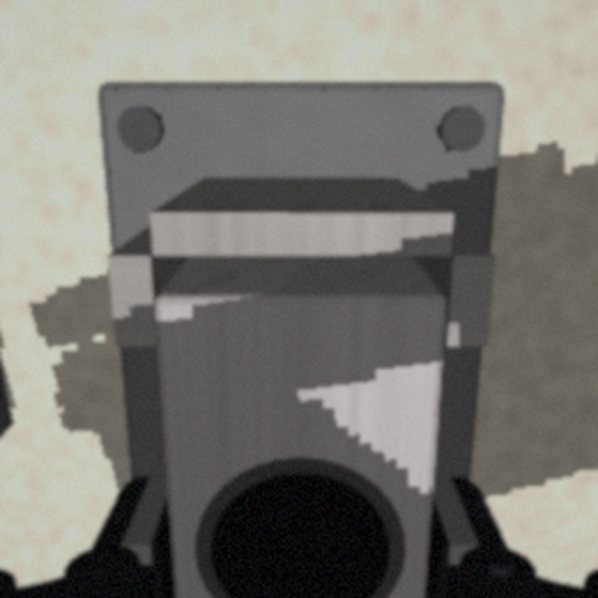

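Run:
```python
from pk import *
w=ctrl.grab_frame("wrist"); o,R=st(); p=o["tool_pos"]
c=lambda x,y:[150+x/2.3,60+y/2.3]
def T(n,px,z):
    X=ray(w,[px],z)[0]; print(n,X.round(1),"tool",(R.T@(X-p)).round(1))
T("inner L",c(151,257),88);T("inner R",c(454,257),88);T("outer",c(300,211),88)
T("die top L",c(155,297),p[2]+31.3);T("die top R",c(445,297),p[2]+31.3)
```

```text
inner L [498.4  75.7  88. ] tool [ 56.4 -29.2 -14.9]
inner R [441.8  83.4  88. ] tool [ 56.4  28.  -14.9]
outer [469.5  71.   88. ] tool [ 65.   -1.1 -14.9]
die top L [495.2  79.7 104.4] tool [ 52.9 -25.4 -31.3]
die top R [447.   86.3 104.4] tool [ 52.9  23.2 -31.3]
```

```bash
python3 -m inch '[[[0,0,0.5],[0,0,0],-1],[[0,0,0.5],[0,0,0],-1],[[0,0,0.5],[0,0,0],-1],[[0,0,0],[0,0,0],-1]]' 70;  python3 -c "
from h import *
w=ctrl.grab_frame('wrist'); save(w,'w8',(150,60,410,320),2.3)
go([476.5,137,20.7],172.3)
"
```

```text
time: 17.3
tool_pos: [476.2, 135.3, 32.0]
eef_rot: [-0.657, 0.754, 0.001, -0.001]
force: [0.1, -0.5, -4.1]
width: 0.57
t 17.35 pos [476.8 135.4  32.7] yaw_y 172.2 w 0.572 F [ 0.3 -0.2 -3.7] q [ 0.17  0.    2.14 -0.    1.   -2.84]
shift units in tool axes (total, /25): [-0.062  0.019  0.479]  after-turn axes: [-0.062  0.02   0.479]  turn units: [ 0.007 -0.004 -0.01 ] mm [ -0.3   1.6 -12. ]
```

View pics/w8.png

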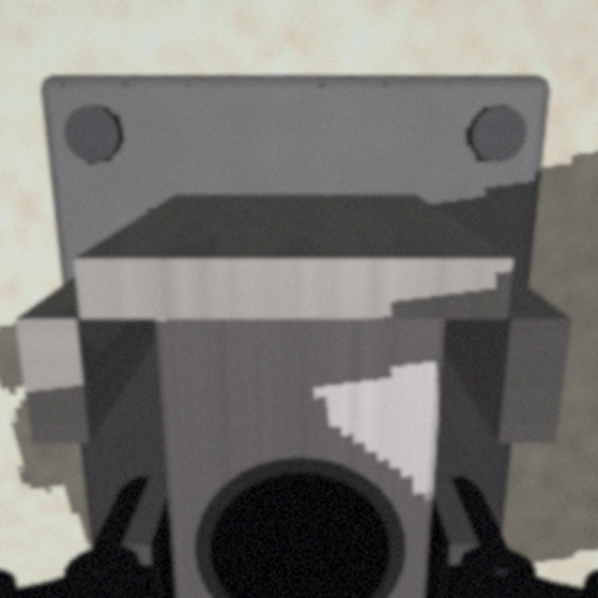

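```bash
python3 -m inch '[[[0,0,0.4],[0,0,0],-1],[[0,0,0.1],[0,0,0],-1],[[0,0,0],[0,0,0],-1]]' 70;  python3 -c "
from h import *
go([476.5,137,20.7],172.3)
"
```

```text
time: 17.73
tool_pos: [477.9, 135.6, 20.8]
eef_rot: [-0.657, 0.753, -0.0, 0.0]
force: [0.7, 0.2, -3.8]
width: 0.571
t 17.73 pos [477.9 135.6  20.8] yaw_y 172.2 w 0.571 F [ 0.7  0.2 -3.8] q [ 0.17  0.02  2.14 -0.    0.97 -2.84]
shift units in tool axes (total, /25): [-0.048  0.062  0.003]  after-turn axes: [-0.048  0.062  0.003]  turn units: [-0.002 -0.001 -0.009] mm [-1.4  1.4 -0.1]
```

```bash
python3 -m inch '[[[0,0,0.06],[0,0,0],-1],[[0,0,0.04],[0,0,0],-1]]' 70;  python3 -c "
from h import *
go([476.5,137,20.7],172.3)
"
```

```text
time: 17.98
tool_pos: [478.2, 135.6, 20.7]
eef_rot: [-0.658, 0.753, 0.0, -0.0]
force: [-3.8, -2.0, 4.1]
width: 0.571
t 17.98 pos [478.2 135.6  20.7] yaw_y 172.2 w 0.571 F [-3.8 -2.   4.1] q [ 0.17  0.02  2.14 -0.    0.98 -2.84]
shift units in tool axes (total, /25): [-0.045  0.076 -0.002]  after-turn axes: [-0.045  0.076 -0.002]  turn units: [ 0.004 -0.003 -0.007] mm [-1.7  1.4  0. ]
```

```bash
python3 -m inch '[[[0,0,0],[0,0,0],1],[[0,0,0],[0,0,0],1],[[0,0,0],[0,0,0],1],[[0,0,-0.5],[0,0,0],1],[[0,0,-1],[0,0,0],1],[[0,0,-1],[0,0,0],1],[[0,0,-1],[0,0,0],1],[[0,0,-1],[0,0,0],1],[[0,0,-1],[0,0,0],1]]';  python3 -c "
from h import *
w=ctrl.grab_frame('wrist'); save(w,'w9')
go([485,-215,200],172.3)
"
```

```text
time: 19.1
tool_pos: [479.3, 135.9, 165.9]
eef_rot: [-0.657, 0.753, -0.001, 0.002]
force: [0.9, 0.4, -0.2]
width: 1.0
t 19.15 pos [481.6 136.3 170.2] yaw_y 172.2 w 0.996 F [1.7 0.6 3.7] q [ 0.17 -0.17  2.05 -0.    1.26 -2.84]
shift units in tool axes (total, /25): [13.902 -2.047 -1.211]  after-turn axes: [13.909 -2.016 -1.19 ]  turn units: [-0.064  0.018 -0.007] mm [   3.4 -351.3   29.8]
```

View pics/w9.png

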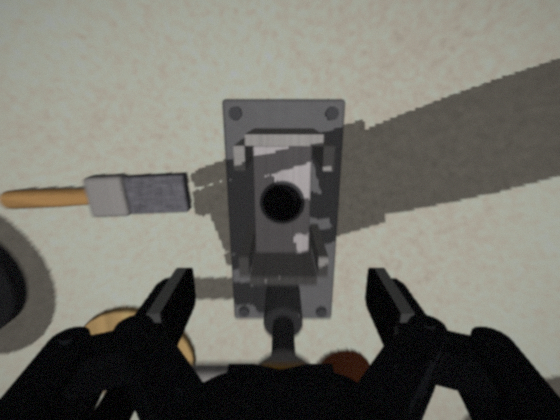

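```bash
python3 -m inch '[[[0.98,-0.2,-0.3],[0,0,1],1],[[0.93,-0.37,-0.3],[0,0,1],1],[[0.85,-0.53,-0.2],[0,0,1],1],[[0.75,-0.67,-0.2],[0,0,1],1],[[0.62,-0.79,-0.2],[0,0,1],1],[[0.47,-0.89,-0.2],[0,0,1],1],[[0.31,-0.95,-0.2],[0,0,1],1],[[0.14,-1,0],[0,0,1],1],[[-0.03,-1,0],[0,0,1],1],[[-0.21,-0.98,0],[0,0,1],1]]'; python3 -m inch '[[[-0.37,-0.93,0],[0,0,1],1],[[-0.52,-0.86,0],[0,0,1],1],[[-0.66,-0.75,0],[0,0,1],1],[[-0.78,-0.63,0],[0,0,1],1],[[-0.88,-0.48,0],[0,0,1],1],[[-0.95,-0.31,0],[0,0,1],1],[[-0.99,-0.14,0],[0,0,1],1],[[-1,0.03,0],[0,0,0.6],1]]';  python3 -c "
from h import *
go([513,-350,200],-7)
"
```

```text
time: 20.4
tool_pos: [494.0, -120.5, 215.0]
eef_rot: [0.181, 0.983, 0.003, 0.011]
force: [0.4, 0.2, -0.2]
width: 0.999
time: 21.4
tool_pos: [491.2, -327.5, 215.1]
eef_rot: [0.763, 0.646, 0.009, 0.008]
force: [0.6, 0.7, -0.2]
width: 1.001
t 21.4 pos [ 491.2 -327.5  215.1] yaw_y -9.6 w 1.001 F [ 0.6  0.7 -0.2] q [-0.69 -0.01  1.82  0.02  1.32 -0.52]
shift units in tool axes (total, /25): [-0.747  0.995  0.623]  after-turn axes: [-0.789  0.975  0.602]  turn units: [ 0.137 -0.019 -0.255] mm [ 21.8 -22.5 -15.1]
```

```bash
python3 -m inch '[[[-0.7,0.9,0.5],[0.13,0,-0.2],1],[[0,0,0],[0,0,0],1]]'; python3 lk.py w10 spacer1; python3 -c "
from h import *
go([513,-350,200],-7)
f=ctrl.grab_frame('top'); save(f,'t4',(170,160,470,330),2.6)
for n,z in (('spacer1',10),('cover',12)):
  for m in ctrl.masks_of(f,n)[:4]: print(n,m['conf'],m['extent'],rect(f,m['pixels'],z))
"
```

```text
time: 21.65
tool_pos: [510.7, -350.7, 202.7]
eef_rot: [0.753, 0.658, 0.002, -0.001]
force: [0.6, 0.4, 0.2]
width: 1.0
spacer1 0.88 [266.7, 194.7, 314.9, 274.6] ((515.1, -414.2), (101.6, 49.7), 82.1)
spacer1 0.83 [142.1, 208.2, 227.2, 273.0] ((388.0, -406.1), (99.0, 53.9), -35.5)
spacer1 0.88 [286.8 235.3] [ 511.7 -416.1    5. ]
spacer1 0.86 [185.1 242.3] [ 385.  -408.6    5. ]
t 21.8 pos [ 510.5 -349.8  204.7] yaw_y -7.6 w 0.999 F [-0.2  0.3 -0.2] q [-0.69  0.07  1.75  0.    1.32 -0.56]
shift units in tool axes (total, /25): [0.003 0.1   0.188]  after-turn axes: [0.002 0.1   0.187]  turn units: [ 0.019 -0.01  -0.063] mm [ 2.5 -0.2 -4.7]
cover 0.96 [333.2, 185.0, 372.0, 222.4] ((593.9, -203.6), (102.6, 54.5), 53.3)
cover 0.83 [314.0, 281.2, 352.6, 311.6] ((329.3, -133.7), (100.4, 50.6), -70.8)
cover 0.63 [313.1, 237.6, 349.7, 259.3] ((468.6, -136.1), (98.9, 51.0), 81.1)
```

View pics/w10.png

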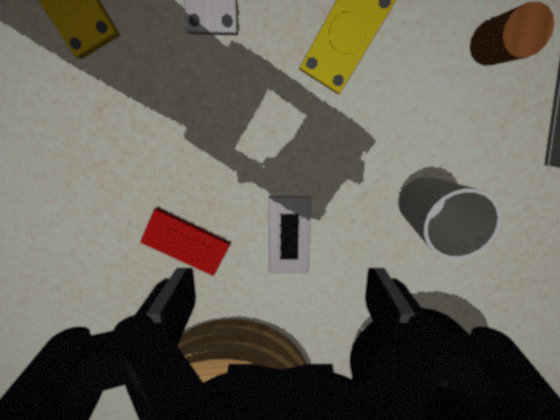

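View pics/t4.png

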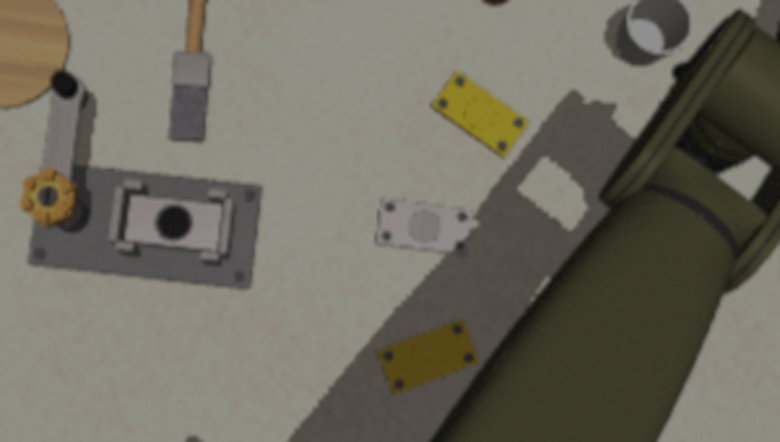

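```bash
python3 -m inch '[[[-1,0,1],[0,0,0],0.5],[[-1,0.15,1],[0,0,0],0.5],[[-0.6,0.1,1],[0,0,0],0.5],[[0,0,1],[0,0,0],0.5],[[0,0,1],[0,0,0],0.5],[[0,0,1],[0,0,0],0.5],[[0,0,0],[0,0,0],0.5]]';  python3 -c "
from h import *
go([514.5,-414.5,10],-7.9)
"
```

```text
time: 22.82
tool_pos: [510.4, -415.2, 57.2]
eef_rot: [0.752, 0.66, 0.003, 0.006]
force: [0.7, 0.1, 0.2]
width: 0.75
t 22.82 pos [ 510.4 -415.2   57.2] yaw_y -7.4 w 0.75 F [0.7 0.1 0.2] q [-0.77  0.29  1.77  0.    1.07 -0.64]
shift units in tool axes (total, /25): [0.055 0.135 1.888]  after-turn axes: [0.049 0.157 1.887]  turn units: [0.069 0.021 0.045] mm [  4.1   0.7 -47.2]
```

```bash
python3 -m inch '[[[0.05,0.15,1],[0.07,0.02,0.04],0.5],[[0,0,0.7],[0,0,0],0.5],[[0,0,0.1],[0,0,0],0.5],[[0,0,0],[0,0,0],0.5]]';  python3 lk.py w11 spacer1; python3 -c "
from h import *
go([514.5,-414.5,3],-7.9)
"
```

```text
time: 23.32
tool_pos: [517.3, -416.5, 17.3]
eef_rot: [0.754, 0.657, 0.0, 0.004]
force: [-0.8, -1.0, -0.3]
width: 0.751
spacer1 0.73 [222.1, 171.2, 323.7, 334.0] ((514.7, -414.4), (100.9, 49.7), 81.9)
spacer1 0.71 [0.0, 209.5, 147.5, 327.9] ((395.6, -410.5), (84.0, 56.2), -35.9)
spacer1 0.89 [271.3 259.5] [ 513.5 -416.7    5. ]
spacer1 0.61 [ 53.2 276.4] [ 384.8 -409.9    5. ]
t 23.48 pos [ 517.4 -416.6   17.5] yaw_y -7.8 w 0.745 F [-0.7 -0.   0. ] q [-0.76  0.36  1.76 -0.    1.02 -0.62]
shift units in tool axes (total, /25): [ 0.073 -0.132  0.579]  after-turn axes: [ 0.069 -0.128  0.581]  turn units: [0.042 0.032 0.009] mm [ -2.9   2.1 -14.5]
```

View pics/w11.png

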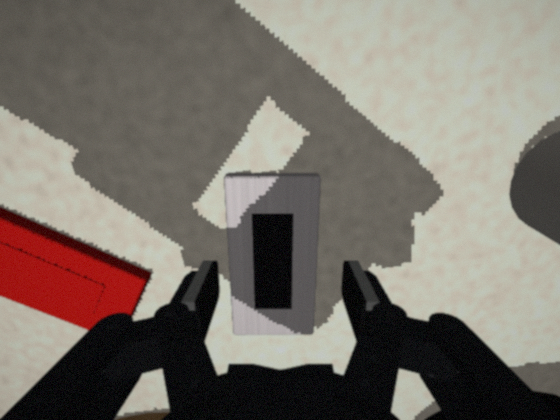

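```bash
python3 -m inch '[[[0.06,-0.12,0.3],[0.04,0.03,0],0.4],[[0,0,0.15],[0,0,0],0.4],[[0,0,0],[0,0,0],0.4]]';  python3 -c "
from h import *
go([514.5,-414.5,3],-7.9)
"
```

```text
time: 23.85
tool_pos: [514.7, -415.1, 6.4]
eef_rot: [0.754, 0.657, -0.0, 0.001]
force: [0.1, -0.6, -0.3]
width: 0.7
t 23.85 pos [ 514.7 -415.1    6.4] yaw_y -7.8 w 0.7 F [ 0.1 -0.6 -0.3] q [-0.76  0.37  1.77 -0.    1.01 -0.62]
shift units in tool axes (total, /25): [ 0.021 -0.012  0.135]  after-turn axes: [ 0.021 -0.012  0.135]  turn units: [0.005 0.004 0.008] mm [-0.2  0.6 -3.4]
```

```bash
python3 -m inch '[[[0,0,0.14],[0,0,0],0.4],[[0,0,0],[0,0,0],0.4],[[0,0,0.04],[0,0,0],0.4],[[0,0,0],[0,0,0],0.4]]';  python3 -c "
from h import *
go([514.5,-414.5,3],-7.9)
"
```

```text
time: 24.35
tool_pos: [514.8, -415.1, 1.5]
eef_rot: [0.754, 0.657, -0.0, 0.001]
force: [-0.0, -0.1, -0.5]
width: 0.699
t 24.35 pos [ 514.8 -415.1    1.5] yaw_y -7.8 w 0.699 F [-0.  -0.1 -0.5] q [-0.76  0.38  1.77 -0.    1.   -0.62]
shift units in tool axes (total, /25): [ 0.022 -0.014 -0.06 ]  after-turn axes: [ 0.022 -0.014 -0.06 ]  turn units: [0.005 0.004 0.008] mm [-0.3  0.6  1.5]
```

```bash
python3 -m inch '[[[0,0,0],[0,0,0],-1],[[0,0,0],[0,0,0],-1],[[0,0,0],[0,0,0],-1],[[0,0,0],[0,0,0],-1]]' 70;  python3 -c "
from h import *
go([514.5,-414.5,3],-7.9)
"
```

```text
time: 24.85
tool_pos: [515.0, -415.3, 2.3]
eef_rot: [0.754, 0.657, -0.0, 0.001]
force: [-0.5, -0.3, 1.2]
width: 0.551
t 24.85 pos [ 515.  -415.3    2.3] yaw_y -7.8 w 0.551 F [-0.5 -0.3  1.2] q [-0.76  0.37  1.77 -0.    1.   -0.62]
shift units in tool axes (total, /25): [ 0.029 -0.024 -0.027]  after-turn axes: [ 0.029 -0.024 -0.027]  turn units: [0.006 0.006 0.009] mm [-0.5  0.8  0.7]
```

```bash
python3 -m inch '[[[0,0,-0.5],[0,0,0],-1],[[0,0,-1],[0,0,0],-1],[[0,0,-1],[0,0,0],-1],[[0,0,-1],[0,0,0],-1]]' 70;  python3 -c "
from h import *
go([514.5,-414.5,3],-7.9)
w=ctrl.grab_frame('wrist'); save(w,'w12')
"
```

```text
time: 25.35
tool_pos: [513.2, -413.5, 90.4]
eef_rot: [0.754, 0.657, -0.0, -0.003]
force: [0.2, -1.0, -1.4]
width: 0.557
t 25.35 pos [ 513.2 -413.5   90.4] yaw_y -7.8 w 0.557 F [ 0.2 -1.  -1.4] q [-0.76  0.27  1.74 -0.    1.15 -0.62]
shift units in tool axes (total, /25): [-0.041  0.073  3.495]  after-turn axes: [-0.031  0.058  3.496]  turn units: [-0.024 -0.016  0.009] mm [  1.3  -1.  -87.4]
```

View pics/w12.png

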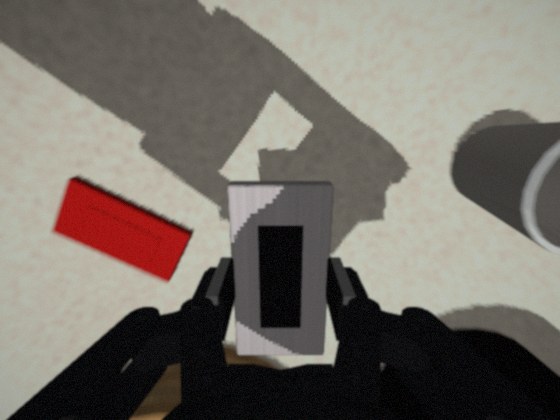

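```bash
python3 -m inch '[[[1,-0.2,-1],[0,0,0],-1],[[1,-0.2,-1],[0,0,0],-1],[[1,-0.2,-1],[0,0,0],-1],[[1,-0.2,-0.5],[0,0,0],-1],[[0.98,-0.2,0],[0,0,-1],-1],[[1,-0.03,0],[0,0,-1],-1],[[0.99,0.14,0],[0,0,-1],-1],[[0.95,0.31,0],[0,0,-1],-1],[[0.88,0.47,0],[0,0,-1],-1],[[0.79,0.62,0],[0,0,-1],-1]]' 70; python3 -m inch '[[[0.67,0.75,0],[0,0,-1],-1],[[0.53,0.85,0],[0,0,-1],-1],[[0.37,0.93,0],[0,0,-1],-1],[[0.2,0.98,0],[0,0,-1],-1],[[0.03,1,0],[0,0,-1],-1],[[-0.14,0.99,0],[0,0,-1],-1],[[-0.31,0.95,0],[0,0,-1],-1],[[-0.47,0.88,0],[0,0,-1],-1],[[-0.62,0.79,0],[0,0,-1],-1],[[-0.75,0.67,0],[0,0,-1],-1]]' 70;  python3 -c "
from h import *
go([477,133,160],172)
"
```

```text
time: 26.65
tool_pos: [495.9, -157.9, 187.5]
eef_rot: [0.309, 0.951, -0.001, 0.005]
force: [-0.3, 0.7, -1.6]
width: 0.551
time: 27.9
tool_pos: [461.1, 98.9, 186.2]
eef_rot: [-0.555, 0.832, -0.005, 0.004]
force: [-0.2, 0.0, -2.0]
width: 0.553
t 27.9 pos [461.1  98.9 186.2] yaw_y 157.4 w 0.553 F [-0.2  0.  -2. ] q [ 0.1  -0.26  2.09 -0.01  1.3  -2.64]
shift units in tool axes (total, /25): [-1.502 -0.048  1.051]  after-turn axes: [-1.438 -0.44   1.05 ]  turn units: [-0.075 -0.01  -1.464] mm [ 15.9  34.1 -26.2]
```

```bash
python3 -m inch '[[[-0.8,0,0],[-0.05,0,-0.7],-1],[[-0.7,-0.2,0.3],[0,0,-0.7],-1],[[0,0,0.5],[0,0,0],-1],[[0,0,0],[0,0,0],-1]]' 70;  python3 -c "
from h import *
go([477,133,110],172)
w=ctrl.grab_frame('wrist'); save(w,'w13')
"
```

```text
time: 28.4
tool_pos: [477.3, 135.1, 165.4]
eef_rot: [-0.655, 0.755, -0.002, 0.001]
force: [-0.5, -0.4, -1.9]
width: 0.553
t 28.4 pos [477.3 135.1 165.4] yaw_y 171.9 w 0.553 F [-0.5 -0.4 -1.9] q [ 0.17 -0.17  2.06 -0.    1.26 -2.83]
shift units in tool axes (total, /25): [0.08  0.011 2.215]  after-turn axes: [8.400e-02 1.000e-03 2.215e+00]  turn units: [-0.025 -0.01  -0.011] mm [ -0.3  -2.1 -55.4]
```

View pics/w13.png

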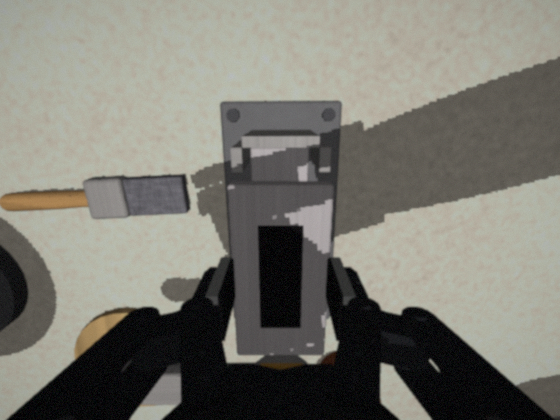

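```bash
python3 -m inch '[[[0.05,0,0.8],[0,0,0],-1],[[0,0,0.8],[0,0,0],-1],[[0,0,0.6],[0,0,0],-1],[[0,0,0],[0,0,0],-1]]' 70;  cat > hold.py <<'E'
from pk import *
import sys
name,dz=sys.argv[1],float(sys.argv[2])   # dz: held plate top above TCP
go([477,133,100],172.3)
w=ctrl.grab_frame('wrist'); save(w,name,(150,60,410,320),2.3)
o,R=st(); p=o["tool_pos"]
import pickle; pickle.dump((w,p,R,dz),open("hold.pkl","wb"))
E
cat > T.py <<'E'
import pickle
from h import *
w,p,R,dz=pickle.load(open("hold.pkl","rb"))
c=lambda x,y:[150+x/2.3,60+y/2.3]
def T(n,x,y,z=88):
    if z=="p": z=p[2]+dz
    X=ray(w,[c(x,y)],z)[0]; t=R.T@(X-p); print(n,"tool",t.round(1)); return t
E
python3 hold.py w14 7.7
```

```text
time: 28.95
tool_pos: [478.8, 131.8, 111.7]
eef_rot: [-0.653, 0.757, -0.004, 0.003]
force: [-0.2, -0.5, -1.8]
width: 0.557
t 28.95 pos [478.8 131.8 111.7] yaw_y 171.5 w 0.557 F [-0.2 -0.5 -1.8] q [ 0.16 -0.12  2.1  -0.    1.15 -2.83]
shift units in tool axes (total, /25): [-0.038  0.083  0.465]  after-turn axes: [-0.039  0.078  0.466]  turn units: [-0.055 -0.003 -0.076] mm [ -1.8   1.2 -11.7]
```

View pics/w14.png

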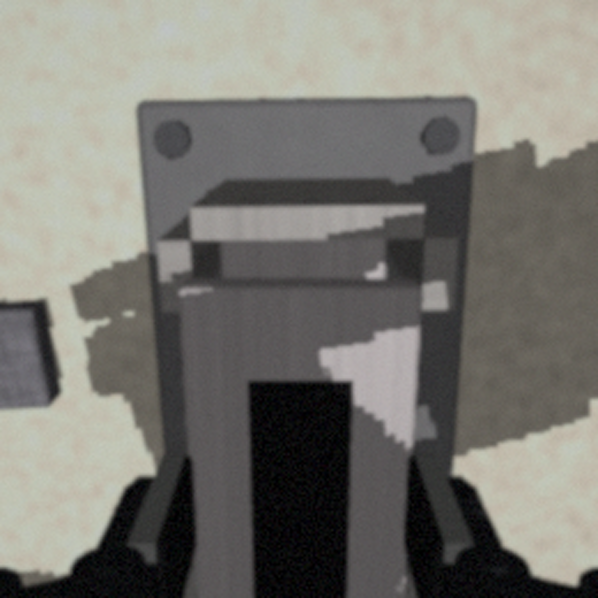

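Run:
```python
from T import *
T("iL",191,241);T("iR",426,241);T("pL",179,289,"p");T("pR",421,288,"p")
```

```text
iL tool [ 52.8 -26.7  24.9]
iR tool [53.  30.4 24.3]
pL tool [ 48.8 -24.6  -7.4]
pR tool [49.2 24.  -8. ]
```

```bash
python3 -m inch '[[[0,0.06,0.3],[-0.04,0,-0.06],-1],[[0,0,0.3],[0,0,0],-1],[[0,0,0],[0,0,0],-1]]' 70; python3 hold.py w15 7.7
```

```text
time: 29.38
tool_pos: [479.3, 132.3, 98.5]
eef_rot: [-0.657, 0.754, -0.002, 0.003]
force: [0.6, 0.8, -1.5]
width: 0.556
t 29.38 pos [479.3 132.3  98.5] yaw_y 172.2 w 0.556 F [ 0.6  0.8 -1.5] q [ 0.16 -0.1   2.11 -0.    1.12 -2.84]
shift units in tool axes (total, /25): [-0.017  0.095 -0.059]  after-turn axes: [-0.017  0.096 -0.058]  turn units: [-0.04   0.005 -0.014] mm [-2.3  0.7  1.5]
```

View pics/w15.png

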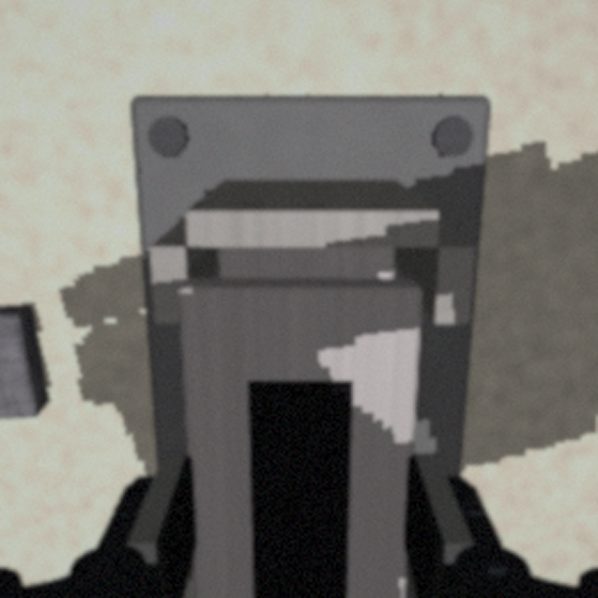

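```bash
python3 -m inch '[[[0,0.1,0],[-0.02,0,0],-1],[[0,0,0],[0,0,0],-1]]' 70; python3 hold.py w16 7.7
```

```text
time: 29.68
tool_pos: [477.3, 132.8, 99.3]
eef_rot: [-0.657, 0.754, -0.001, 0.002]
force: [0.3, 0.1, -1.4]
width: 0.553
t 29.68 pos [477.3 132.8  99.3] yaw_y 172.2 w 0.553 F [ 0.3  0.1 -1.4] q [ 0.16 -0.1   2.11 -0.    1.13 -2.84]
shift units in tool axes (total, /25): [-0.007  0.011 -0.026]  after-turn axes: [-0.007  0.011 -0.026]  turn units: [-0.026  0.008 -0.013] mm [-0.3  0.2  0.7]
```

View pics/w16.png

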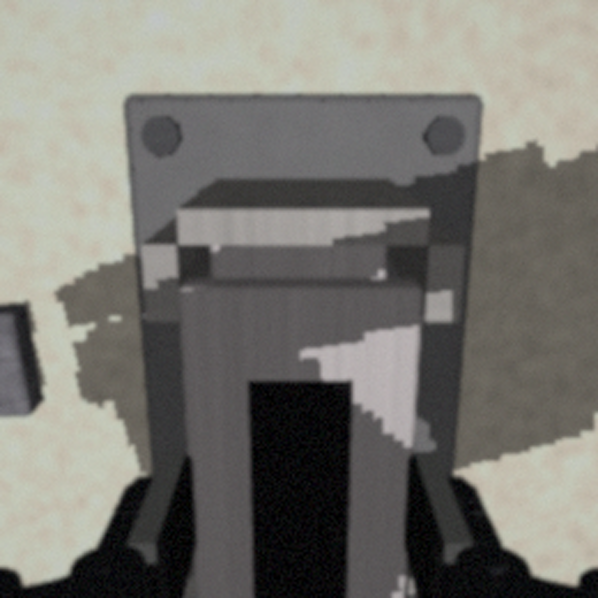

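```bash
python3 - <<'E'
from T import *
T("iL",178,246);T("iR",430,246);T("pL",179,287,"p");T("pR",421,287,"p")
E
python3 -m inch '[[[0,0.03,0.3],[0,0,0],-1],[[0,0,0.3],[0,0,0],-1],[[0,0,0.3],[0,0,0],-1],[[0,0.03,0],[0,0,0],-1]]' 70; python3 hold.py w17 7.7
```

```text
iL tool [ 53.7 -28.4  11.5]
iR tool [53.8 28.5 11.2]
pL tool [ 48.8 -25.2  -7.6]
pR tool [48.9 23.6 -7.9]
time: 30.22
tool_pos: [475.6, 133.0, 74.9]
eef_rot: [-0.657, 0.754, -0.001, 0.002]
force: [-0.1, -0.7, -1.3]
width: 0.554
t 30.23 pos [475.6 133.   74.9] yaw_y 172.2 w 0.554 F [-0.1 -0.7 -1.3] q [ 0.16 -0.07  2.13 -0.    1.08 -2.84]
shift units in tool axes (total, /25): [-0.01  -0.061 -1.003]  after-turn axes: [-0.009 -0.057 -1.003]  turn units: [-0.023  0.006 -0.013] mm [ 1.4  0.  25.1]
```

View pics/w17.png

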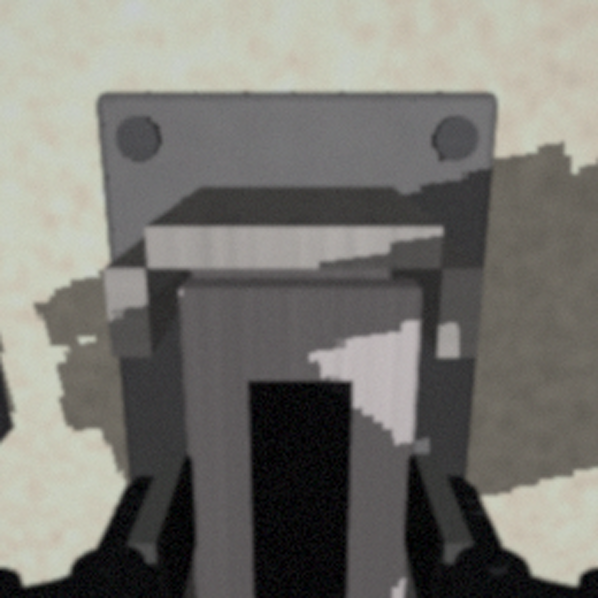

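```bash
python3 - <<'E'
from T import *
T("iL",145,269);T("iR",443,269);T("pL",180,286,"p");T("pR",421,286,"p")
E
python3 -m inch '[[[0.02,-0.04,0.35],[0,0,0],-1],[[0,0,0.25],[0,0,0],-1],[[0,0,0],[0,0,0],-1]]' 70; python3 hold.py w18 7.7
```

```text
iL tool [ 53.8 -30.5 -12.6]
iR tool [ 53.9  26.7 -12.9]
pL tool [ 49.2 -24.9  -7.7]
pR tool [49.3 23.6 -7.9]
time: 30.65
tool_pos: [477.0, 132.4, 59.4]
eef_rot: [-0.657, 0.754, -0.001, 0.002]
force: [0.4, 0.1, -1.4]
width: 0.553
t 30.65 pos [477.  132.4  59.4] yaw_y 172.2 w 0.553 F [ 0.4  0.1 -1.4] q [ 0.16 -0.05  2.14 -0.    1.05 -2.84]
shift units in tool axes (total, /25): [-0.027 -0.005 -1.623]  after-turn axes: [-0.025  0.003 -1.623]  turn units: [-0.029  0.008 -0.013] mm [-0.   0.6 40.6]
```

View pics/w18.png

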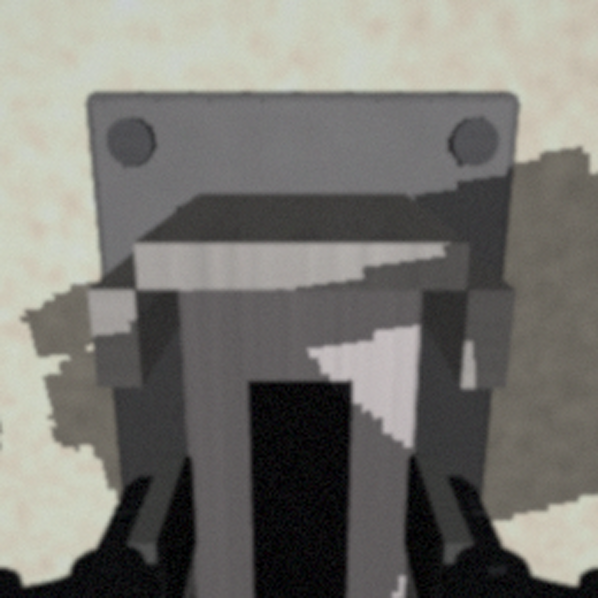

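```bash
python3 -m inch '[[[0.02,0,0.14],[0,0,0],-1],[[0,0,0.06],[0,0,0],-1],[[0,0,0],[0,0,0],-1]]' 70; python3 -c "
from h import *
go([477,133,54],172.3)"
```

```text
time: 31.08
tool_pos: [477.6, 132.0, 54.9]
eef_rot: [-0.657, 0.754, -0.002, 0.003]
force: [-0.3, -0.1, -1.0]
width: 0.551
t 31.07 pos [477.6 132.   54.9] yaw_y 172.2 w 0.551 F [-0.3 -0.1 -1. ] q [ 0.16 -0.04  2.14 -0.    1.04 -2.84]
shift units in tool axes (total, /25): [-0.038  0.029  0.035]  after-turn axes: [-0.038  0.029  0.035]  turn units: [-0.037  0.011 -0.013] mm [-0.6  1.  -0.9]
```

```bash
python3 -m inch '[[[0,0,0.06],[0,0,0],-1],[[0,0,0.04],[0,0,0],-1]]' 70; python3 -c "
from h import *
go([477,133,54],172.3)"
```

```text
time: 31.32
tool_pos: [477.8, 132.0, 54.3]
eef_rot: [-0.657, 0.754, -0.002, 0.002]
force: [-4.6, -0.9, 6.9]
width: 0.549
t 31.32 pos [477.8 132.   54.3] yaw_y 172.2 w 0.549 F [-4.6 -0.9  6.9] q [ 0.16 -0.04  2.14 -0.    1.04 -2.84]
shift units in tool axes (total, /25): [-0.035  0.039  0.013]  after-turn axes: [-0.035  0.039  0.014]  turn units: [-0.031  0.008 -0.013] mm [-0.8  1.  -0.3]
```

```bash
python3 -m inch '[[[0,0,0],[0,0,0],0.5],[[0,0,0],[0,0,0],1],[[0,0,0],[0,0,0],1],[[0,0,-0.5],[0,0,0],1],[[0,0,-1],[0,0,0],1],[[0,0,-1],[0,0,0],1],[[0,0,-1],[0,0,0],1],[[0,0,-1],[0,0,0],1]]'; python3 hold.py w19 8
```

```text
time: 32.33
tool_pos: [476.6, 131.9, 171.6]
eef_rot: [-0.657, 0.754, -0.001, 0.002]
force: [0.4, -0.3, -0.6]
width: 1.003
t 32.33 pos [476.6 131.9 171.6] yaw_y 172.2 w 1.003 F [ 0.4 -0.3 -0.6] q [ 0.16 -0.19  2.05 -0.    1.27 -2.84]
shift units in tool axes (total, /25): [-0.043  0.006  2.862]  after-turn axes: [-0.047 -0.008  2.862]  turn units: [-0.027  0.008 -0.012] mm [  0.4   1.1 -71.6]
```

View pics/w19.png

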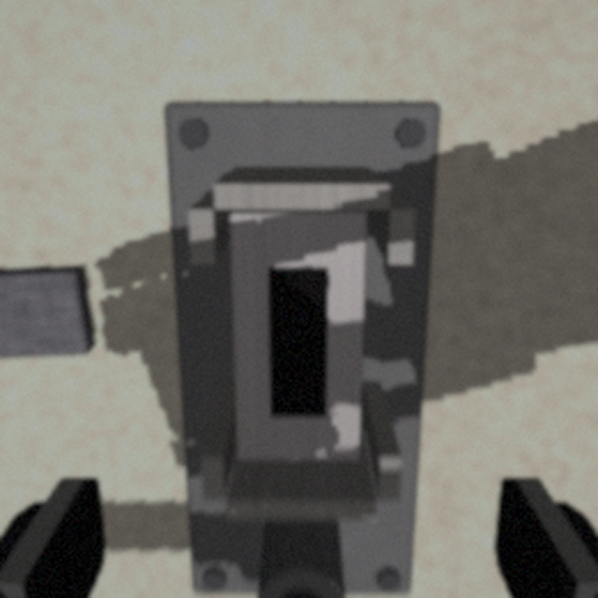

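```bash
python3 -m inch '[[[0.49,-0.1,-0.2],[0,0,1],1],[[0.47,-0.18,-0.2],[0,0,1],1],[[0.43,-0.26,-0.2],[0,0,1],1],[[0.37,-0.33,-0.2],[0,0,1],1],[[0.31,-0.4,-0.2],[0,0,1],1],[[0.24,-0.45,-0.2],[0,0,1],1],[[0.15,-0.47,0],[0,0,1],1],[[0.07,-0.5,0],[0,0,1],1],[[-0.02,-0.5,0],[0,0,1],1],[[-0.1,-0.49,0],[0,0,1],1]]'; python3 -m inch '[[[-0.18,-0.47,0],[0,0,1],1],[[-0.26,-0.43,0],[0,0,1],1],[[-0.33,-0.38,0],[0,0,1],1],[[-0.39,-0.31,0],[0,0,1],1],[[-0.44,-0.24,0],[0,0,1],1],[[-0.48,-0.16,0],[0,0,1],1],[[-0.5,-0.07,0],[0,0,1],1],[[-0.5,0,0],[0,0,0.9],1]]';  python3 lk.py w20 cover; python3 -c "
from h import *
go([474,-80,180],-8)
f=ctrl.grab_frame('top'); save(f,'t5',(170,160,470,330),2.6)
"
```

```text
time: 33.62
tool_pos: [484.9, 3.9, 210.1]
eef_rot: [0.183, 0.983, 0.003, 0.01]
force: [-0.2, -1.4, 0.1]
width: 1.003
time: 34.62
tool_pos: [482.6, -99.9, 210.2]
eef_rot: [0.781, 0.624, 0.009, 0.006]
force: [0.1, -0.1, -1.0]
width: 0.998
cover 0.91 [123.4, 194.8, 207.2, 272.0] ((335.2, -135.2), (100.4, 55.7), -71.2)
cover 0.84 [252.6, 173.7, 297.7, 255.1] ((474.1, -136.6), (102.5, 51.9), 81.5)
cover 0.68 [348.6, 200.5, 420.1, 275.4] ((596.9, -203.9), (99.8, 55.1), 52.0)
cover 0.89 [164.1 236.3] [ 332.  -134.2    6. ]
cover 0.57 [383.3 243.6] [ 599.7 -207.5    6. ]
cover 0.56 [276.6 215. ] [ 475.2 -138.7    6. ]
t 34.77 pos [482.6 -99.7 210.2] yaw_y -12.3 w 1.001 F [0.1 0.4 0.2] q [-0.32 -0.23  2.03  0.01  1.33 -0.1 ]
shift units in tool axes (total, /25): [ 0.689 -0.529  1.2  ]  after-turn axes: [ 0.734 -0.449  1.207]  turn units: [ 0.123 -0.034 -0.435] mm [ -8.6  19.7 -30.2]
```

View pics/w20.png

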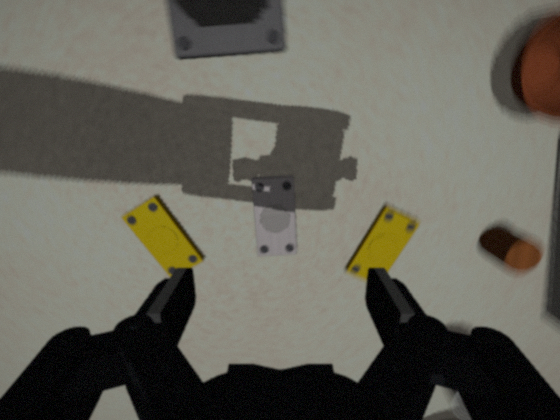

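View pics/t5.png

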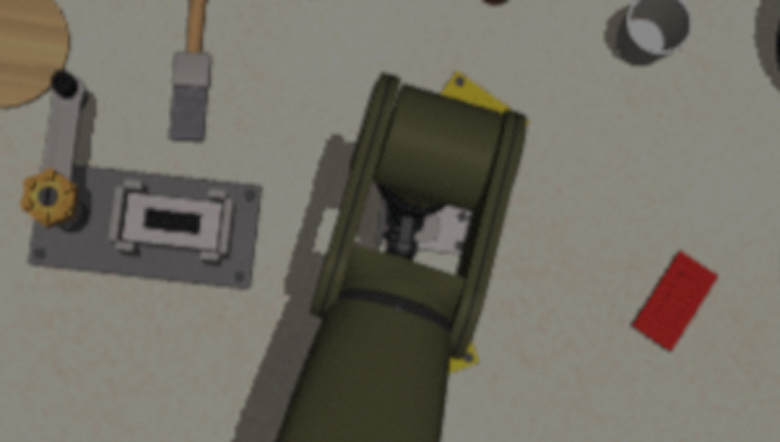

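```bash
python3 -m inch '[[[-0.4,-0.25,0.5],[0.12,0,-0.36],0.5],[[-0.6,0,1],[0,0,0],0.5],[[-0.4,0,1],[0,0,0],0.5],[[0,0,1],[0,0,0],0.5],[[0,0,1],[0,0,0],0.5],[[0,0,1],[0,0,0],0.5],[[0,0,0.8],[0,0,0],0.5],[[0,0,0],[0,0,0],0.5]]';  python3 lk.py w21 cover; python3 -c "
from h import *
go([474,-137,15],-8.7)
"
```

```text
time: 35.83
tool_pos: [472.7, -128.3, 49.4]
eef_rot: [0.75, 0.661, 0.004, -0.001]
force: [-0.2, 0.1, 0.6]
width: 0.751
cover 0.88 [0.0, 193.7, 154.0, 332.9] ((336.9, -134.9), (98.9, 58.8), -70.7)
cover 0.81 [242.3, 175.4, 324.9, 317.6] ((473.7, -137.5), (102.9, 50.7), 81.5)
cover 0.93 [457.7 315.1] [ 597.7 -207.5    6. ]
cover 0.83 [280.  250.5] [ 472.9 -138.2    6. ]
cover 0.57 [ 78.5 272.1] [ 330.2 -136.8    6. ]
t 35.98 pos [ 474.8 -129.3   52.1] yaw_y -7.3 w 0.753 F [ 0.  -0.1  0.1] q [-0.38 -0.04  2.15  0.01  1.03 -0.26]
shift units in tool axes (total, /25): [-0.317 -0.008  1.482]  after-turn axes: [-0.308  0.014  1.483]  turn units: [ 0.055 -0.033  0.143] mm [ -0.8  -7.7 -37.1]
```

View pics/w21.png

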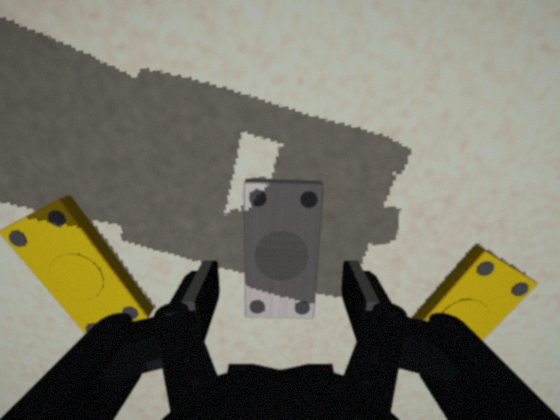

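```bash
python3 -m inch '[[[-0.3,0,0.7],[0.05,-0.03,0.14],0.4],[[0,0,0.6],[0,0,0],0.4],[[0,0,0.3],[0,0,0],0.4],[[0,0,0],[0,0,0],0.4]]';  python3 -c "
from h import *
go([474,-137,2.5],-8.7)
w=ctrl.grab_frame('wrist'); save(w,'w22')
"
```

```text
time: 36.48
tool_pos: [475.2, -137.8, 10.9]
eef_rot: [0.759, 0.651, 0.001, 0.001]
force: [-0.6, 1.2, -0.0]
width: 0.7
t 36.48 pos [ 475.2 -137.8   10.9] yaw_y -8.7 w 0.7 F [-0.6  1.2 -0. ] q [-0.39  0.03  2.15  0.    0.95 -0.24]
shift units in tool axes (total, /25): [ 0.024 -0.053  0.337]  after-turn axes: [ 0.024 -0.052  0.337]  turn units: [ 0.017  0.004 -0.003] mm [-1.2  0.8 -8.4]
```

View pics/w22.png

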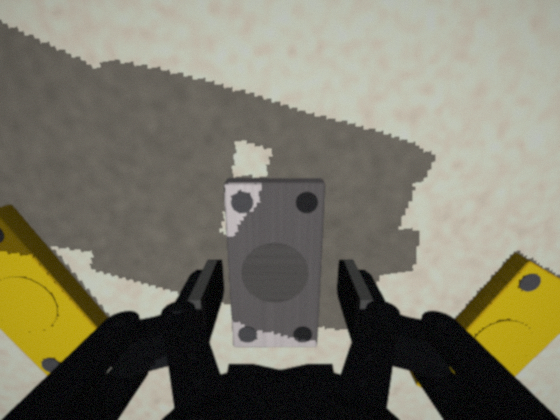

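```bash
python3 -m inch '[[[0,-0.05,0.25],[0.01,0,0],0.4],[[0,0,0.08],[0,0,0],0.4],[[0,0,0],[0,0,0],0.4],[[0,0,0],[0,0,0],-1],[[0,0,0],[0,0,0],-1],[[0,0,0],[0,0,0],-1],[[0,0,0],[0,0,0],-1]]' 70;  python3 -c "
from h import *
go([474,-137,2.5],-8.7)
"
```

```text
time: 37.4
tool_pos: [475.0, -137.9, 4.0]
eef_rot: [0.759, 0.651, 0.001, 0.002]
force: [-0.3, -0.8, 0.4]
width: 0.557
t 37.4 pos [ 475.  -137.9    4. ] yaw_y -8.7 w 0.557 F [-0.3 -0.8  0.4] q [-0.39  0.05  2.16 -0.    0.94 -0.24]
shift units in tool axes (total, /25): [ 0.029 -0.043  0.059]  after-turn axes: [ 0.029 -0.043  0.059]  turn units: [ 0.02   0.007 -0.002] mm [-1.   0.9 -1.5]
```

```bash
python3 -m inch '[[[0,0,-0.5],[0,0,0],-1],[[0,0,-1],[0,0,0],-1],[[0,0,-1],[0,0,0],-1],[[0,0,-1],[0,0,0],-1],[[0,0,-1],[0,0,0],-1],[[0,0,-1],[0,0,0],-1],[[0.64,-0.09,-1],[0,0,-1],-1],[[0.65,0.02,-0.5],[0,0,-1],-1],[[0.64,0.14,0],[0,0,-1],-1],[[0.6,0.24,0],[0,0,-1],-1]]' 70; python3 -m inch '[[[0.55,0.34,0],[0,0,-1],-1],[[0.48,0.43,0],[0,0,-1],-1],[[0.4,0.51,0],[0,0,-1],-1],[[0.3,0.57,0],[0,0,-1],-1],[[0.2,0.62,0],[0,0,-1],-1],[[0.09,0.64,0],[0,0,-1],-1],[[-0.02,0.65,0],[0,0,-1],-1],[[-0.14,0.64,0],[0,0,-1],-1],[[-0.24,0.6,0],[0,0,-1],-1],[[-0.34,0.55,0],[0,0,-1],-1]]' 70;  python3 -c "
from h import *
go([477,133,160],172.2)
"
```

```text
time: 38.65
tool_pos: [474.0, -71.3, 191.2]
eef_rot: [0.481, 0.876, 0.001, 0.004]
force: [0.6, -0.1, -1.3]
width: 0.553
time: 39.9
tool_pos: [466.1, 96.2, 197.5]
eef_rot: [-0.39, 0.921, -0.004, 0.006]
force: [-1.1, 0.5, -2.7]
width: 0.552
t 39.9 pos [466.1  96.2 197.5] yaw_y 135.8 w 0.552 F [-1.1  0.5 -2.7] q [ 0.09 -0.26  2.07 -0.    1.32 -2.28]
shift units in tool axes (total, /25): [-1.349  0.73   1.503]  after-turn axes: [-1.517 -0.232  1.502]  turn units: [-0.08   0.019 -3.635] mm [ 10.9  36.8 -37.5]
```

```bash
python3 -m inch '[[[-0.5,0.1,0],[-0.05,0,-1],-1],[[-0.5,0,0],[0,0,-1],-1],[[-0.5,-0.1,0.5],[0,0,-1],-1],[[0,-0.2,1],[0,0,-0.4],-1],[[0,0,1],[0,0,0],-1],[[0,0,0.6],[0,0,0],-1],[[0,0,0],[0,0,0],-1]]' 70; python3 hold.py w23 8
```

```text
time: 40.78
tool_pos: [493.4, 129.4, 123.6]
eef_rot: [-0.651, 0.759, -0.003, 0.006]
force: [0.3, -0.1, -1.8]
width: 0.554
t 40.77 pos [493.4 129.4 123.6] yaw_y 171.2 w 0.554 F [ 0.3 -0.1 -1.8] q [ 0.15 -0.1   2.07  0.    1.16 -2.84]
shift units in tool axes (total, /25): [-0.035  0.682  0.937]  after-turn axes: [-0.053  0.67   0.945]  turn units: [-0.069  0.031 -0.107] mm [-16.4   3.6 -23.6]
```

View pics/w23.png

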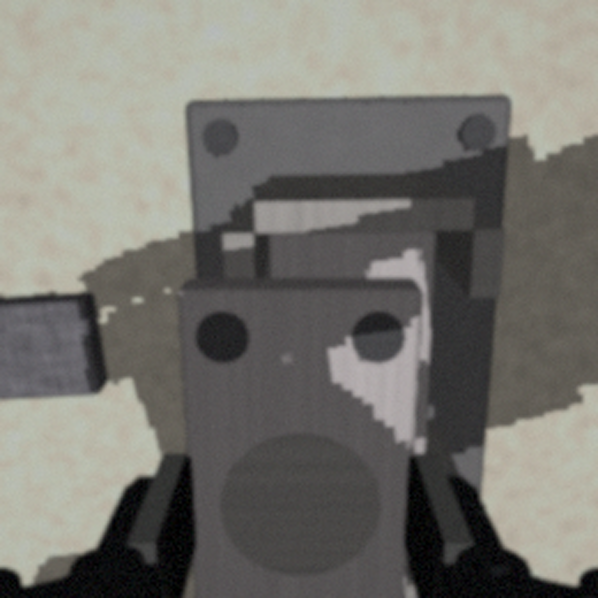

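```bash
python3 -m inch '[[[-0.05,0.55,0],[-0.05,0.03,-0.1],-1],[[0,0,0.4],[0,0,0],-1],[[0,0,0.3],[0,0,0],-1],[[0,0,0],[0,0,0],-1]]' 70; python3 hold.py w24 8
```

```text
time: 41.32
tool_pos: [481.2, 133.4, 108.6]
eef_rot: [-0.658, 0.753, -0.003, 0.004]
force: [-0.1, 0.2, -1.6]
width: 0.552
t 41.33 pos [481.2 133.4 108.6] yaw_y 172.3 w 0.552 F [-0.1  0.2 -1.6] q [ 0.16 -0.11  2.1  -0.    1.14 -2.84]
shift units in tool axes (total, /25): [0.04  0.166 0.341]  after-turn axes: [0.039 0.163 0.343]  turn units: [-0.05  0.01  0.  ] mm [-4.2 -0.4 -8.6]
```

View pics/w24.png

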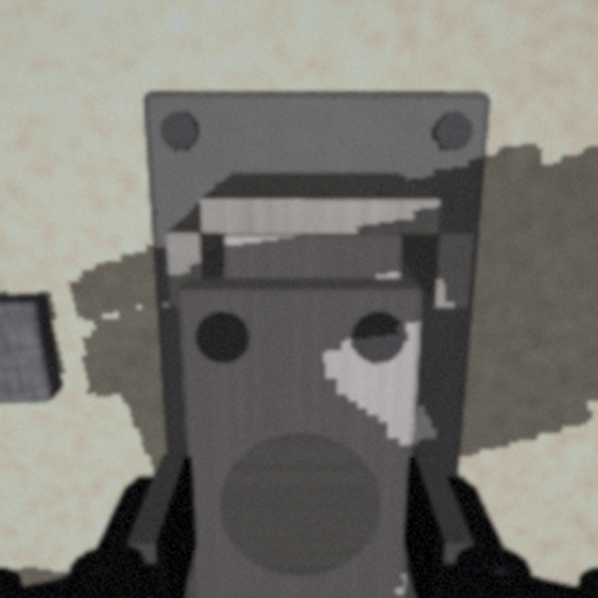

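```bash
python3 - <<'E'
from T import *
T("iL",201,234);T("iR",440,234);T("pL",180,288,"p");T("pR",421,288,"p");T("pad",300,504,"p")
E
python3 -m inch '[[[0,0.18,0],[-0.02,0,0],-1],[[0,0,0.3],[0,0,0],-1],[[0,0,0],[0,0,0],-1]]' 70; python3 hold.py w25 8
```

```text
iL tool [ 54.9 -24.2  21.1]
iR tool [55.  32.6 20.6]
pL tool [ 48.8 -24.8  -7.9]
pR tool [49.  23.6 -8.3]
pad tool [-0.8 -0.6 -8. ]
time: 41.75
tool_pos: [477.1, 134.0, 101.2]
eef_rot: [-0.658, 0.753, -0.002, 0.003]
force: [-0.8, 0.2, -1.1]
width: 0.553
t 41.75 pos [477.1 134.  101.2] yaw_y 172.3 w 0.553 F [-0.8  0.2 -1.1] q [ 0.17 -0.11  2.11  0.    1.13 -2.84]
shift units in tool axes (total, /25): [ 0.042 -0.003  0.047]  after-turn axes: [ 0.041 -0.003  0.047]  turn units: [-0.035  0.012 -0.001] mm [-0.1 -1.  -1.2]
```

View pics/w25.png

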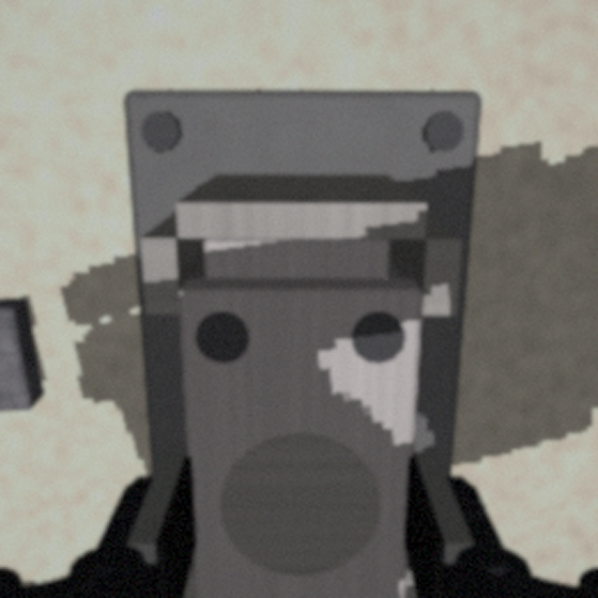

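```bash
python3 -m inch '[[[0.1,0,0.3],[0,0,0],-1],[[0,0,0.3],[0,0,0],-1],[[0,0,0],[0,0,0],-1]]' 70; python3 hold.py w26 8
```

```text
time: 42.18
tool_pos: [477.2, 131.4, 85.5]
eef_rot: [-0.658, 0.753, -0.002, 0.003]
force: [0.5, 0.0, -1.1]
width: 0.552
t 42.17 pos [477.2 131.4  85.5] yaw_y 172.3 w 0.552 F [ 0.5  0.  -1.1] q [ 0.16 -0.09  2.12  0.    1.1  -2.85]
shift units in tool axes (total, /25): [-0.064  0.012 -0.58 ]  after-turn axes: [-0.063  0.016 -0.58 ]  turn units: [-0.039  0.013 -0.002] mm [-0.2  1.6 14.5]
```

View pics/w26.png

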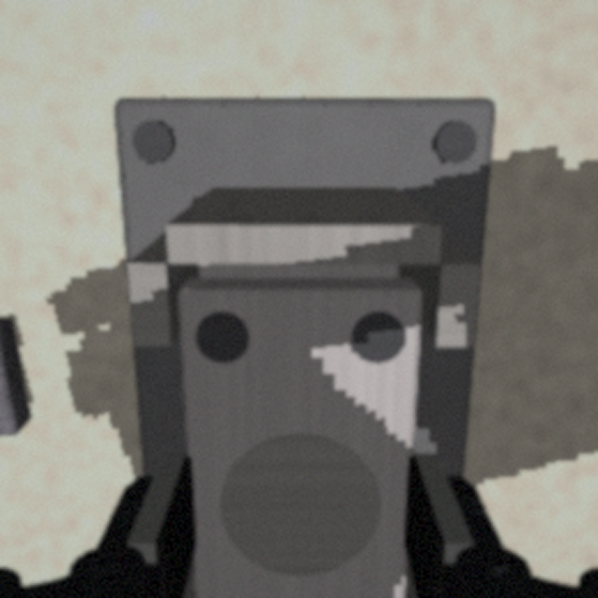

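```bash
python3 - <<'E'
from T import *
T("iL",167,264);T("iR",441,264);T("pL",180,288,"p");T("pR",421,288,"p")
E
python3 -m inch '[[[0,0.03,0.3],[0,0,0],-1],[[0,0,0.2],[0,0,0],-1],[[0,0,0],[0,0,0],-1]]' 70; python3 hold.py w27 8
```

```text
iL tool [ 52.5 -28.3  -2.1]
iR tool [52.6 28.5 -2.5]
pL tool [ 48.8 -24.8  -7.9]
pR tool [49.  23.6 -8.3]
time: 42.6
tool_pos: [476.9, 131.6, 72.6]
eef_rot: [-0.658, 0.753, -0.002, 0.003]
force: [0.5, -0.2, -1.4]
width: 0.555
t 42.6 pos [476.9 131.6  72.6] yaw_y 172.3 w 0.555 F [ 0.5 -0.2 -1.4] q [ 0.16 -0.07  2.13  0.    1.07 -2.85]
shift units in tool axes (total, /25): [-0.058 -0.006 -1.094]  after-turn axes: [-0.055  0.003 -1.095]  turn units: [-0.044  0.014 -0.002] mm [ 0.1  1.4 27.4]
```

View pics/w27.png

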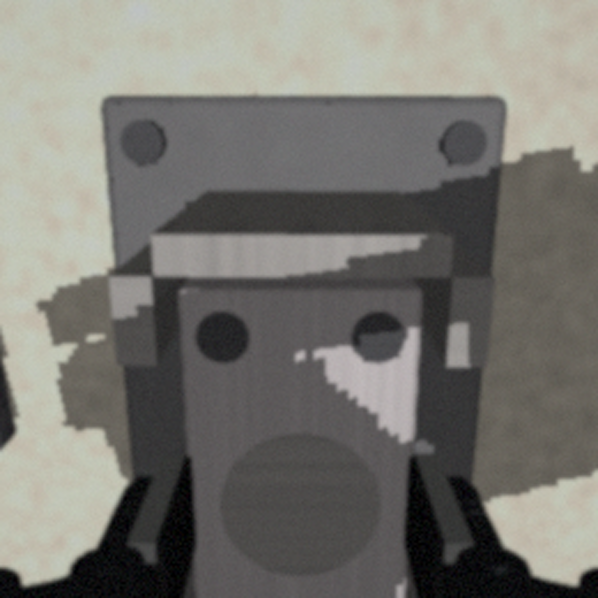

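```bash
python3 -m inch '[[[0,0.01,0.18],[0,0,0],-1],[[0,0,0.08],[0,0,0],-1],[[0,0,0],[0,0,0],-1]]' 70; python3 -c "
from h import *
go([477,133,66],172.3)"
```

```text
time: 43.02
tool_pos: [477.2, 131.8, 66.3]
eef_rot: [-0.658, 0.753, -0.002, 0.004]
force: [0.4, 0.2, -1.4]
width: 0.553
t 43.02 pos [477.2 131.8  66.3] yaw_y 172.3 w 0.553 F [ 0.4  0.2 -1.4] q [ 0.16 -0.06  2.13  0.    1.06 -2.85]
shift units in tool axes (total, /25): [-0.048  0.013  0.012]  after-turn axes: [-0.048  0.013  0.011]  turn units: [-0.05   0.016 -0.001] mm [-0.2  1.2 -0.3]
```

```bash
python3 -m inch '[[[0,0,0.06],[0,0,0],-1],[[0,0,0.03],[0,0,0],-1]]' 70; python3 -c "
from h import *
go([477,133,66],172.3)"
```

```text
time: 43.28
tool_pos: [477.4, 131.8, 66.2]
eef_rot: [-0.658, 0.753, -0.002, 0.003]
force: [-2.8, -0.9, 3.5]
width: 0.554
t 43.27 pos [477.4 131.8  66.2] yaw_y 172.3 w 0.554 F [-2.8 -0.9  3.5] q [ 0.16 -0.06  2.13  0.    1.06 -2.85]
shift units in tool axes (total, /25): [-0.045  0.021  0.006]  after-turn axes: [-0.045  0.021  0.006]  turn units: [-0.042  0.013 -0.001] mm [-0.4  1.2 -0.2]
```

Contact felt at the expected height; release, lift and look.

```bash
python3 -m inch '[[[0,0,0],[0,0,0],0.5],[[0,0,0],[0,0,0],1],[[0,0,0],[0,0,0],1],[[0,0,-0.5],[0,0,0],1],[[0,0,-1],[0,0,0],1],[[0,0,-1],[0,0,0],1],[[0,0,-1],[0,0,0],1],[[0,0,-1],[0,0,0],1],[[0.5,0,-1],[0,0,0],1],[[0.5,0,-1],[0,0,0],1]]'; python3 hold.py w28 8; python3 -c "
from h import *
w=ctrl.grab_frame('wrist'); save(w,'w28f')
f=ctrl.grab_frame('scene'); save(f,'s5',(270,150,400,270),5)
for n,z in [('stud',170),('nut_top',180),('strap_knob',178)]:
    for f in (w,f):
        for m in ctrl.place_of(f,n)[:2]: print(n,round(m['conf'],2),np.round(m['location'],1),ray(f,m['location'],z)[0].round(1))
"
```

```text
time: 44.52
tool_pos: [472.4, 106.8, 237.0]
eef_rot: [-0.659, 0.753, -0.003, 0.005]
force: [0.0, -0.5, 0.1]
width: 0.998
t 44.52 pos [472.4 106.8 237. ] yaw_y 172.4 w 0.998 F [ 0.  -0.5  0.1] q [ 0.11 -0.26  2.01  0.    1.39 -2.9 ]
shift units in tool axes (total, /25): [-1.044  0.014  5.485]  after-turn axes: [-1.062 -0.041  5.481]  turn units: [-0.059  0.019  0.008] mm [   4.6   26.2 -137. ]
stud 0.58 [283.9 364.8] [491.6 245.4 170. ]
stud 0.84 [367.9 213.7] [493.4 247.4 170. ]
nut_top 0.66 [281.6 375.1] [493.8 246.5 180. ]
nut_top 0.36 [138.9 197.4] [573.8  70.5 180. ]
nut_top 0.82 [369.2 210.2] [488.9 247.6 180. ]
strap_knob 0.4 [13.4 97.9] [637.8  -5.6 178. ]
strap_knob 0.2 [282.1 376.7] [493.9 250.6 178. ]
strap_knob 0.73 [330.1 218.4] [566.3 169.4 178. ]
strap_knob 0.69 [344.8 236.2] [600.6 227.3 178. ]
```

View pics/w28f.png

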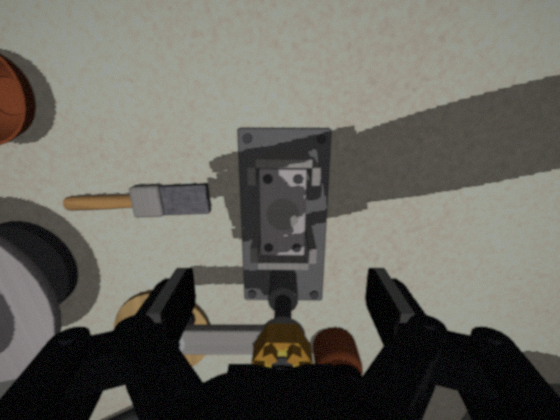

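View pics/s5.png

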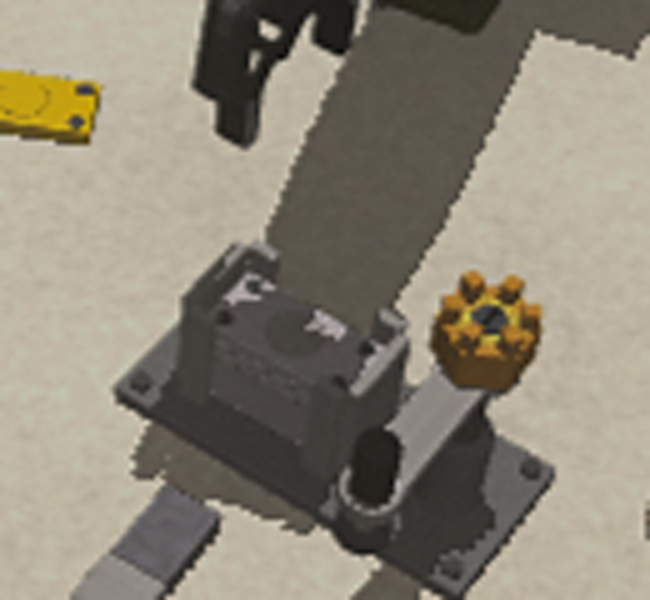

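```bash
python3 -m inch '[[[-0.62,-0.49,0],[0,0,1],0],[[-0.7,-0.38,0],[0,0,1],0],[[-0.76,-0.25,0],[0,0,1],0],[[-0.79,-0.12,0],[0,0,1],0],[[-0.8,0.02,0],[0,0,1],0],[[-0.78,0.16,0],[0,0,1],0],[[-0.75,0.29,0],[0,0,1],0],[[-0.68,0.42,0],[0,0,1],0],[[-0.6,0.53,0],[0,0,1],0],[[0,0,0],[0,0,0],0]]'; python3 -c "
from h import *
go([604,230,200],82)
w=ctrl.grab_frame('wrist'); save(w,'w29')
for n,z in [('stud',170),('nut_top',180),('strap_knob',178)]:
        for m in ctrl.place_of(w,n)[:2]: print(n,round(m['conf'],2),np.round(m['location'],1),ray(w,m['location'],z)[0].round(1))
"
```

```text
time: 46.22
tool_pos: [604.0, 234.6, 221.9]
eef_rot: [0.09, 0.996, -0.002, -0.005]
force: [-0.5, -0.2, -0.7]
width: 0.502
t 46.23 pos [604.  234.6 221.9] yaw_y 79.6 w 0.502 F [-0.5 -0.2 -0.7] q [ 0.29  0.13  1.66  0.    1.36 -1.1 ]
shift units in tool axes (total, /25): [-0.042 -0.179  0.874]  after-turn axes: [-0.025 -0.184  0.874]  turn units: [-0.024 -0.057 -0.237] mm [ -0.   -4.6 -21.9]
stud 0.61 [265.8  55.8] [492.9 246.2 170. ]
stud 0.22 [364.3 233. ] [615.7 292.7 170. ]
nut_top 0.79 [262.8  51. ] [491.9 245.2 180. ]
strap_knob 0.94 [276.5 240.8] [607.2 231.5 178. ]
```

View pics/w29.png

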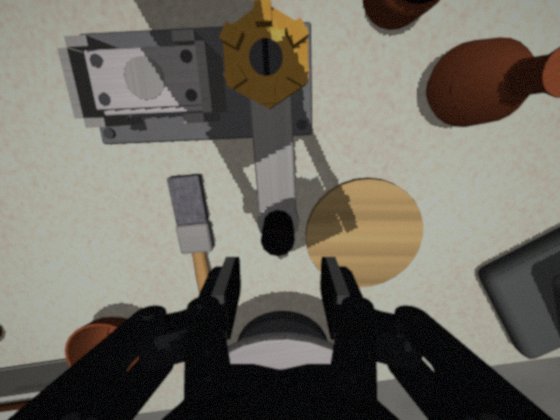

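```bash
python3 -m inch '[[[-0.15,-0.13,0.5],[0,-0.05,-0.3],0],[[0,0,0.5],[0,0,0],0],[[0,0,0],[0,0,0],0]]'; python3 -c "
from h import *
go([607.2,231.5,152],82.7)
w=ctrl.grab_frame('wrist'); save(w,'w30')
for n,z in [('strap_knob',178)]:
        for m in ctrl.place_of(w,n)[:2]: print(n,round(m['conf'],2),np.round(m['location'],1),ray(w,m['location'],z)[0].round(1))
"
```

```text
time: 46.8
tool_pos: [605.5, 228.6, 197.7]
eef_rot: [0.064, 0.998, -0.002, 0.0]
force: [0.5, -0.4, 1.4]
width: 0.499
t 46.8 pos [605.5 228.6 197.7] yaw_y 82.7 w 0.499 F [ 0.5 -0.4  1.4] q [ 0.28  0.14  1.69 -0.    1.31 -1.16]
shift units in tool axes (total, /25): [-0.053  0.128  1.826]  after-turn axes: [-0.053  0.122  1.826]  turn units: [-0.02   0.002 -0.001] mm [  1.7   2.9 -45.7]
strap_knob 0.75 [285.6 254.5] [608.1 231.6 178. ]
```

View pics/w30.png

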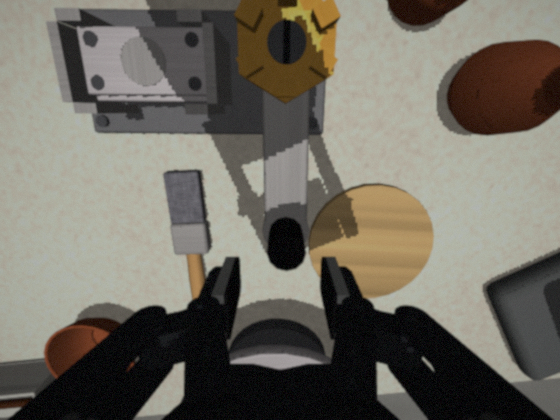

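```bash
python3 -m inch '[[[-0.1,0.13,0.3],[0,0,0],0],[[0,0,0.6],[0,0,0],0],[[0,0,0.6],[0,0,0],0],[[0,0,0.3],[0,0,0],0],[[0,0,0],[0,0,0],0]]'; python3 -c "
from h import *
go([607.5,231.5,152],82.7)
w=ctrl.grab_frame('wrist'); save(w,'w31')
"
```

```text
time: 47.52
tool_pos: [609.4, 232.1, 150.9]
eef_rot: [0.064, 0.998, -0.001, 0.001]
force: [-0.0, -0.2, -0.3]
width: 0.5
t 47.52 pos [609.4 232.1 150.9] yaw_y 82.7 w 0.5 F [-0.  -0.2 -0.3] q [ 0.28  0.19  1.72 -0.    1.24 -1.16]
shift units in tool axes (total, /25): [ 0.071 -0.035 -0.046]  after-turn axes: [ 0.071 -0.035 -0.046]  turn units: [-0.015  0.012  0.001] mm [-1.9 -0.6  1.1]
```

View pics/w31.png

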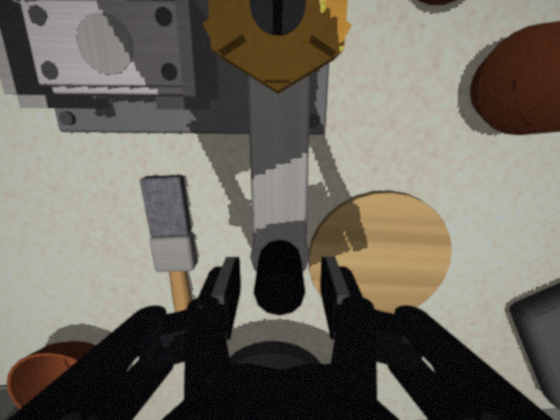

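```bash
python3 -m inch '[[[0.07,-0.8,0],[0,0,1],0],[[0.07,-0.8,0],[0,0,1],0],[[0.07,-0.8,0],[0,0,1],0],[[0.07,-0.8,0],[0,0,1],0],[[0,0,0],[0,0,0],0]]'; python3 -c "
from h import *
S=np.array([492.9,246.5])
o,R=st();d=o['tool_pos'][:2]-S;a=np.degrees(np.arctan2(d[1],d[0]));print('r',np.linalg.norm(d),'angle',a,'strap~',a+97.7)
t=np.radians(a-20); go([S[0]+115*np.cos(t),S[1]+115*np.sin(t),151],a+70)
w=ctrl.grab_frame('wrist'); save(w,'w32')
"
```

```text
time: 48.2
tool_pos: [574.7, 162.8, 154.5]
eef_rot: [0.41, 0.912, 0.003, 0.004]
force: [-0.3, -0.9, 0.1]
width: 0.497
r 117.03139406570622 angle -45.66524705251537 strap~ 52.034752947484634
t 48.2 pos [574.7 162.8 154.5] yaw_y 41.5 w 0.497 F [-0.3 -0.9  0.1] q [ 0.19  0.06  1.85 -0.    1.22 -0.54]
shift units in tool axes (total, /25): [ 0.282 -1.59   0.126]  after-turn axes: [-0.201 -1.601  0.141]  turn units: [0.054 0.023 1.721] mm [-34.4 -21.1  -3.5]
```

View pics/w32.png

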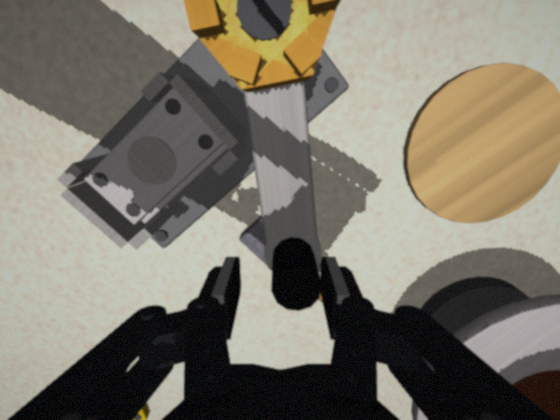

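```bash
python3 -m inch '[[[0.1,-0.8,0.05],[0.05,0,0.9],0],[[0.07,-0.8,0.03],[0,0,1],0],[[0.07,-0.8,0],[0,0,1],0],[[0.07,-0.8,0],[0,0,1],0],[[0,0,0],[0,0,0],0]]'; python3 -c "
from h import *
S=np.array([492.9,246.5])
o,R=st();d=o['tool_pos'][:2]-S;a=np.degrees(np.arctan2(d[1],d[0]));print('r',np.linalg.norm(d),'angle',a,'strap~',a+97.7)
t=np.radians(-97.7); go([S[0]+115*np.cos(t),S[1]+115*np.sin(t),151],-7.7)
w=ctrl.grab_frame('wrist'); save(w,'w33')
"
```

```text
time: 48.88
tool_pos: [507.2, 135.8, 156.5]
eef_rot: [0.693, 0.721, 0.006, 0.007]
force: [-0.1, 0.2, 0.3]
width: 0.502
r 111.5862731936065 angle -82.6337462996929 strap~ 15.0662537003071
t 48.88 pos [507.2 135.8 156.5] yaw_y 2.3 w 0.502 F [-0.1  0.2  0.3] q [ 0.16 -0.11  2.01 -0.    1.22  0.12]
shift units in tool axes (total, /25): [-0.083 -1.197  0.199]  after-turn axes: [-0.29 -1.16  0.22]  turn units: [0.105 0.005 1.003] mm [-29.7  -3.3  -5.5]
```

View pics/w33.png

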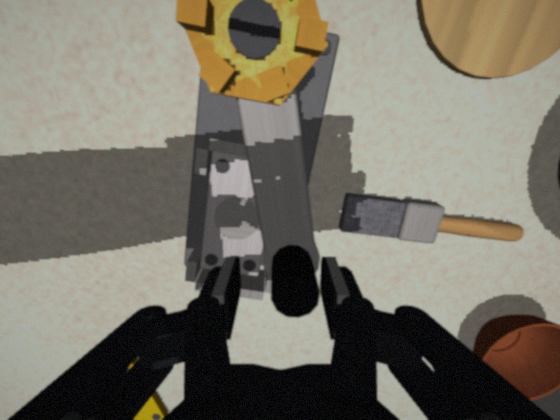

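```bash
python3 -m inch '[[[-0.05,-0.7,0.15],[0.08,0,1],0],[[0,-0.5,0.1],[0,0,0],0],[[0,-0.25,0],[0,0,0],0],[[0,0,0],[0,0,0],0]]'; python3 -c "
from h import *
S=np.array([492.9,246.5])
o,R=st();d=o['tool_pos'][:2]-S;a=np.degrees(np.arctan2(d[1],d[0]));print('r',np.linalg.norm(d),'angle',a,'strap~',a+97.7)
t=np.radians(-97.7); go([S[0]+115*np.cos(t),S[1]+115*np.sin(t),151],-7.7)
w=ctrl.grab_frame('wrist'); save(w,'w34')
"
```

```text
time: 49.42
tool_pos: [475.1, 137.6, 151.9]
eef_rot: [0.749, 0.663, 0.004, 0.004]
force: [0.0, -0.7, -0.4]
width: 0.501
r 110.30282786272174 angle -99.27662858151561 strap~ -1.5766285815156067
t 49.42 pos [475.1 137.6 151.9] yaw_y -7.0 w 0.501 F [ 0.  -0.7 -0.4] q [ 0.17 -0.17  2.08 -0.    1.22  0.3 ]
shift units in tool axes (total, /25): [-0.191  0.119  0.039]  after-turn axes: [-0.19   0.121  0.038]  turn units: [ 0.063 -0.005  0.069] mm [ 2.4 -5.1 -0.9]
```

View pics/w34.png

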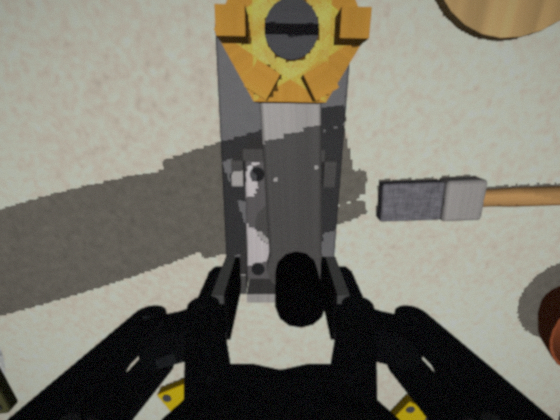

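```bash
python3 -m inch '[[[-0.1,-0.25,0],[0.03,0,0],0],[[0,-0.2,0],[0,0,0],0],[[0,-0.1,0],[0,0,0],0]]'; python3 -c "
from h import *
go([477.4,132.5,151],-7.7)
w=ctrl.grab_frame('wrist'); save(w,'w35')
"
```

```text
time: 49.85
tool_pos: [463.6, 136.6, 153.1]
eef_rot: [0.749, 0.663, 0.005, 0.004]
force: [7.8, -0.5, -2.1]
width: 0.502
t 49.85 pos [463.6 136.6 153.1] yaw_y -6.9 w 0.502 F [ 7.8 -0.5 -2.1] q [ 0.18 -0.2   2.1  -0.    1.23  0.3 ]
shift units in tool axes (total, /25): [-0.098  0.568  0.092]  after-turn axes: [-0.09   0.57   0.085]  turn units: [ 0.075 -0.011  0.076] mm [13.8 -4.1 -2.1]
```

View pics/w35.png

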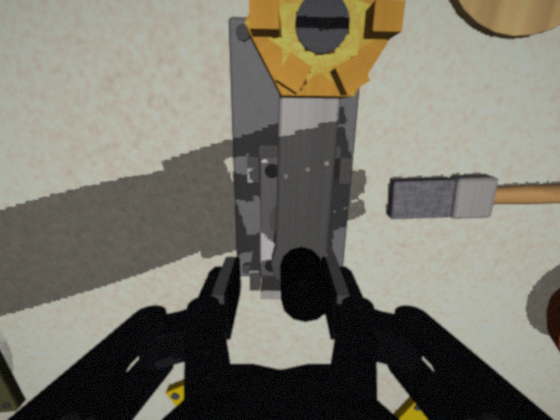

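```bash
python3 -m inch '[[[0,0.3,0],[0,0,0],0],[[0,0.1,-0.3],[0,0,0],0],[[0,0,-1],[0,0,0],0],[[0,0,-1],[0,0,0],0],[[0,0,-1],[0,0,-1],1],[[0,0,-0.5],[0,0,-1],1],[[0,0,0],[0,0,-1],1],[[0,0,0],[0,0,-1],1],[[0,0,0],[0,0,-1],1],[[0,0,0],[0,0,-1],1]]';python3 -m inch '[[[0,0,0],[0,0,-1],1],[[0,0,0],[0,0,-1],1],[[0,0,0],[0,0,-1],1],[[0,0,0],[0,0,-1],1],[[0,0,0],[0,0,-1],1],[[0,0,0],[0,0,-1],1],[[0,0,0],[0,0,-0.8],1],[[0,0,0],[0,0,0],1]]'; python3 -c "
from h import *
go([492.8,246.7,235],142.3)
w=ctrl.grab_frame('wrist'); save(w,'w36')
f=ctrl.grab_frame('scene'); save(f,'s6',(270,150,400,270),5)
"
```

```text
time: 51.15
tool_pos: [469.6, 135.8, 253.8]
eef_rot: [0.3, 0.954, 0.001, 0.001]
force: [-0.4, 0.2, -0.3]
width: 1.0
time: 52.15
tool_pos: [467.1, 136.2, 256.0]
eef_rot: [-0.304, 0.953, 0.002, -0.003]
force: [-0.1, 1.2, -1.0]
width: 0.996
t 52.15 pos [467.1 136.2 256. ] yaw_y 125.4 w 0.996 F [-0.1  1.2 -1. ] q [ 0.17 -0.26  1.97  0.    1.43 -2.02]
shift units in tool axes (total, /25): [-3.403  3.003  0.844]  after-turn axes: [-4.128  1.889  0.838]  turn units: [ 0.038 -0.016 -1.692] mm [ 25.7 110.5 -21. ]
```

View pics/s6.png

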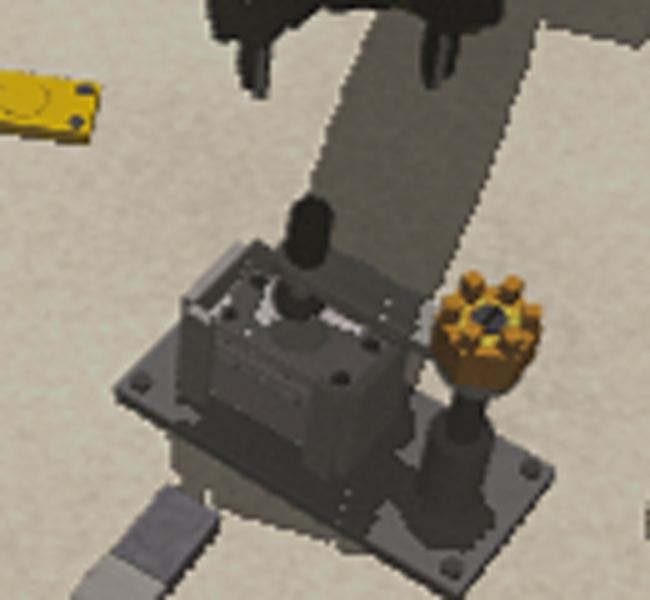

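View pics/w36.png

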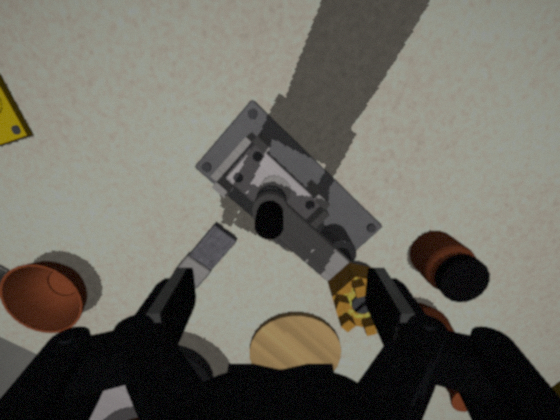

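```bash
python3 -m inch '[[[-0.85,0.75,0],[0,0,0],1],[[-0.85,0.75,0],[0,0,0],1],[[-0.85,0.75,0],[0,0,0],1],[[-0.85,0.75,0],[0,0,0],1],[[0,0,0],[0,0,-0.85],1],[[0,0,0],[0,0,-0.85],1],[[0,0,0],[0,0,0],1]]'; python3 -c "
from h import *
go([492.8,246.7,200],142.3)
w=ctrl.grab_frame('wrist'); save(w,'w37')
for n,z in [('stud',170),('nut_top',180),('strap_knob',178)]:
        for m in ctrl.place_of(w,n)[:2]: print(n,round(m['conf'],2),np.round(m['location'],1),ray(w,m['location'],z)[0].round(1))
"
```

```text
time: 53.12
tool_pos: [493.8, 250.1, 256.2]
eef_rot: [-0.438, 0.899, 0.003, -0.003]
force: [1.2, -0.2, 0.6]
width: 0.995
t 53.12 pos [493.8 250.1 256.2] yaw_y 142.0 w 0.995 F [ 1.2 -0.2  0.6] q [ 0.37 -0.1   1.83  0.01  1.41 -2.11]
shift units in tool axes (total, /25): [ 0.122 -0.071  2.25 ]  after-turn axes: [ 0.13  -0.052  2.25 ]  turn units: [ 0.047 -0.02  -0.029] mm [ -1.   -3.4 -56.2]
stud 0.71 [280.4 209.2] [490.4 245.9 170. ]
strap_knob 0.79 [188.1  74.6] [479.1 129.5 178. ]
```

View pics/w37.png

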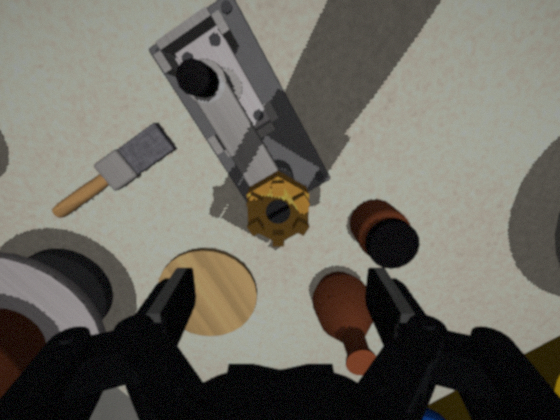

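```bash
python3 -m inch '[[[0.1,-0.03,1],[0.04,-0.02,-0.03],1],[[0,0,1],[0,0,0],1],[[0,0,0.3],[0,0,0],1],[[0,0,0],[0,0,0],1]]'; python3 -c "
from h import *
go([492,246.5,152],142.3)
w=ctrl.grab_frame('wrist'); save(w,'w38')
for n,z in [('stud',170),('nut_top',180),('strap_knob',178)]:
        for m in ctrl.place_of(w,n)[:2]: print(n,round(m['conf'],2),np.round(m['location'],1),ray(w,m['location'],z)[0].round(1))
"
```

```text
time: 53.82
tool_pos: [493.5, 247.2, 199.2]
eef_rot: [-0.438, 0.899, 0.0, 0.001]
force: [0.6, 0.5, 0.6]
width: 1.002
t 53.83 pos [493.5 247.2 199.2] yaw_y 142.0 w 1.002 F [0.6 0.5 0.6] q [ 0.37 -0.07  1.91  0.    1.31 -2.11]
shift units in tool axes (total, /25): [0.064 0.032 1.887]  after-turn axes: [0.059 0.031 1.888]  turn units: [-0.004  0.016 -0.029] mm [ -1.5  -0.7 -47.2]
stud 0.8 [286.1 242.8] [490.2 247.7 170. ]
nut_top 0.73 [281.4 249.8] [492.5 245.8 180. ]
strap_knob 0.74 [206.3  85.4] [466.6 150.3 178. ]
strap_knob 0.56 [163.8  69.4] [478.3 131.8 178. ]
```

View pics/w38.png

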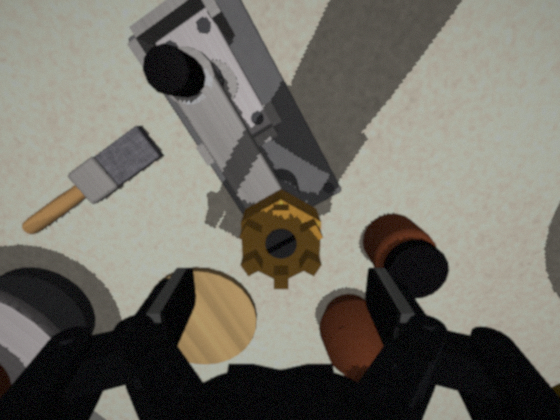

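```bash
python3 -m inch '[[[0.05,0.01,0.8],[0,0.01,-0.03],1],[[0,0,0.8],[0,0,0],1],[[0,0,0.5],[0,0,0],1],[[0,0,0],[0,0,0],1]]'; python3 -c "
from h import *
go([492,246.5,146],142.3)
w=ctrl.grab_frame('wrist'); save(w,'w39')
"
```

```text
time: 54.52
tool_pos: [493.4, 246.8, 145.2]
eef_rot: [-0.441, 0.897, -0.0, 0.002]
force: [0.8, 0.0, -0.0]
width: 1.004
t 54.52 pos [493.4 246.8 145.2] yaw_y 142.4 w 1.004 F [ 0.8  0.  -0. ] q [ 0.37 -0.03  1.95 -0.    1.21 -2.12]
shift units in tool axes (total, /25): [ 0.043  0.039 -0.032]  after-turn axes: [ 0.043  0.039 -0.031]  turn units: [-0.014  0.022  0.007] mm [-1.4 -0.3  0.8]
```

View pics/w39.png

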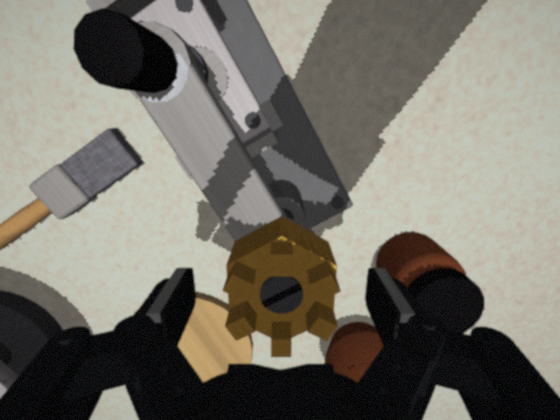

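```bash
python3 -m inch '[[[0,0,0],[0,0,0],0.3],[[0,0,0],[0,0,0],-1],[[0,0,0],[0,0,0],-1],[[0,0,0],[0,0,0],-1],[[0,0,0],[0,0,0],-1]]' 60; python3 -c "
from h import *
go([492,246.5,146],142.3)
w=ctrl.grab_frame('wrist'); save(w,'w40')
o,R=st(); X=ray(w,[[282,293]],170)[0]; print(X,R.T@(X-o['tool_pos']))
"
```

```text
time: 55.2
tool_pos: [493.9, 247.8, 147.9]
eef_rot: [-0.441, 0.897, 0.0, 0.004]
force: [-1.1, 1.3, -0.8]
width: 0.573
t 55.2 pos [493.9 247.8 147.9] yaw_y 142.4 w 0.573 F [-1.1  1.3 -0.8] q [ 0.37 -0.03  1.95  0.    1.21 -2.12]
shift units in tool axes (total, /25): [0.09  0.027 0.077]  after-turn axes: [0.089 0.027 0.077]  turn units: [-0.015  0.039  0.007] mm [-1.9 -1.3 -1.9]
[494.03634732 248.08104282 170.        ] [-4.22479128e-01 -5.29404745e-03 -2.20646358e+01]
```

View pics/w40.png

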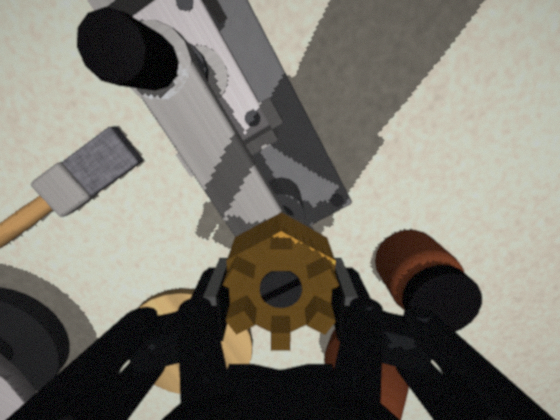

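```bash
python3 -m inch '[[[0,0,0.03],[0,0,0.5],-1],[[0,0,0.03],[0,0,0.8],-1],[[0,0,0.03],[0,0,0.8],-1],[[0,0,0.03],[0,0,0.8],-1],[[0,0,0.03],[0,0,0.8],-1]]' 60; python3 -c "
from h import *
go([493.5,247,146],142.3)
w=ctrl.grab_frame('wrist'); save(w,'w41')
"
```

```text
time: 55.88
tool_pos: [494.6, 246.6, 144.7]
eef_rot: [-0.125, 0.992, -0.0, 0.004]
force: [-2.1, -0.2, 1.1]
width: 0.571
t 55.88 pos [494.6 246.6 144.7] yaw_y 104.3 w 0.571 F [-2.1 -0.2  1.1] q [ 0.37 -0.02  1.95 -0.    1.2  -1.45]
shift units in tool axes (total, /25): [ 0.039  0.028 -0.051]  after-turn axes: [ 0.014  0.047 -0.05 ]  turn units: [-0.022  0.039 -3.796] mm [-1.1  0.4  1.3]
```

View pics/w41.png

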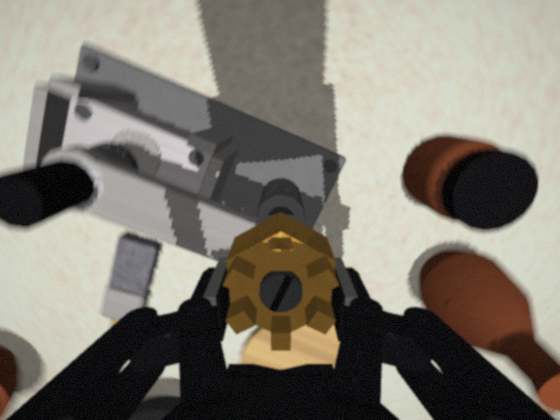

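```bash
python3 -m inch '[[[0,0,0.03],[0,0,1],-1],[[0,0,0.03],[0,0,1],-1],[[0,0,0.03],[0,0,1],-1],[[0,0,0.03],[0,0,1],-1],[[0,0,0.03],[0,0,1],-1],[[0,0,0.03],[0,0,1],-1],[[0,0,0.03],[0,0,1],-1],[[0,0,0.03],[0,0,1],-1],[[0,0,0.03],[0,0,1],-1],[[0,0,0.03],[0,0,1],-1]]' 60; python3 -c "
from h import *
go([493.5,247,146],0)
w=ctrl.grab_frame('wrist'); save(w,'w42')
"
```

```text
time: 57.18
tool_pos: [492.3, 243.8, 136.3]
eef_rot: [0.693, 0.721, -0.003, 0.002]
force: [-2.9, 0.3, 1.0]
width: 0.572
t 57.17 pos [492.3 243.8 136.3] yaw_y 2.3 w 0.572 F [-2.9  0.3  1. ] q [ 0.37 -0.02  1.96 -0.01  1.2   0.33]
shift units in tool axes (total, /25): [ 0.123  0.052 -0.39 ]  after-turn axes: [ 0.128  0.047 -0.389]  turn units: [-0.006  0.038  0.229] mm [1.2 3.2 9.7]
```

View pics/w42.png

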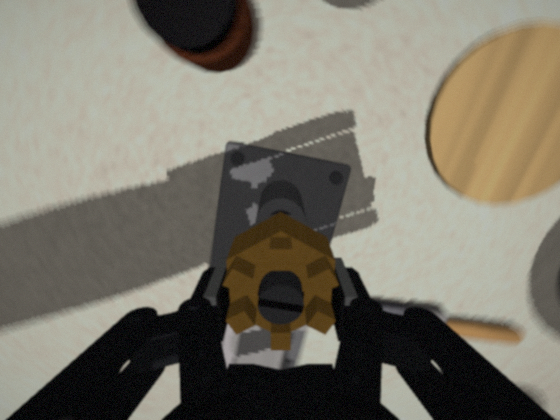

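```bash
python3 -m inch '[[[0.02,0,0.03],[0,0,1],-1],[[0.02,0,0.03],[0,0,1],-1],[[0.02,0,0.03],[0,0,1],-1],[[0.02,0,0.03],[0,0,1],-1],[[0,0,0.03],[0,0,1],-1],[[0,0,0.03],[0,0,1],-1],[[0,0,0.03],[0,0,1],-1],[[0,0,0.03],[0,0,1],-1],[[0,0,0.03],[0,0,1],-1],[[0,0,0],[0,0,0],-1]]' 60; python3 -c "
from h import *
go([493.5,247,146],0)
w=ctrl.grab_frame('wrist'); save(w,'w43')
"
```

```text
time: 58.48
tool_pos: [490.1, 246.4, 128.7]
eef_rot: [1.0, 0.014, -0.004, 0.002]
force: [-2.5, -0.8, 1.8]
width: 0.571
t 58.48 pos [490.1 246.4 128.7] yaw_y -88.4 w 0.571 F [-2.5 -0.8  1.8] q [ 0.37 -0.01  1.97  0.    1.19  1.91]
shift units in tool axes (total, /25): [ 0.13  -0.02  -0.695]  after-turn axes: [ 0.025  0.135 -0.693]  turn units: [-0.025  0.054 -8.839] mm [ 3.4  0.6 17.3]
```

View pics/w43.png

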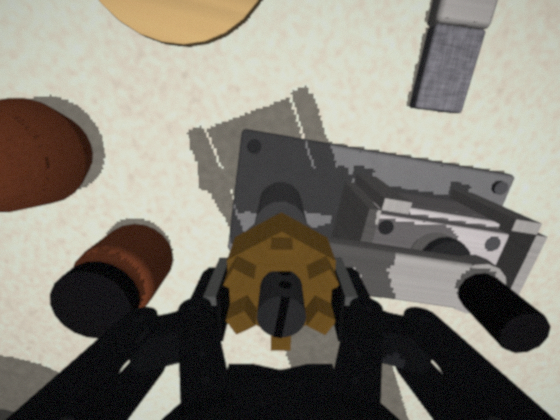

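```bash
python3 -m inch '[[[0,0,0],[0,0,0],1],[[0,0,0],[0,0,0],1],[[0,0,0],[0,0,0],1],[[0,0,0],[0,0,-1],1],[[0,0,0],[0,0,-1],1],[[0,0,0],[0,0,-1],1],[[0,0,0],[0,0,-1],1],[[0,0,0],[0,0,-1],1],[[0,0,0],[0,0,-1],1],[[0,0,0],[0,0,-1],1]]'; python3 -c "
from h import *
go([493.5,247,128],91.6)
w=ctrl.grab_frame('wrist'); save(w,'w44')
"
```

```text
time: 59.78
tool_pos: [493.8, 245.9, 131.1]
eef_rot: [0.795, 0.607, -0.001, 0.002]
force: [0.2, -0.7, -0.1]
width: 1.002
t 59.77 pos [493.8 245.9 131.1] yaw_y -15.3 w 1.002 F [ 0.2 -0.7 -0.1] q [ 0.37 -0.01  1.96 -0.    1.19  0.64]
shift units in tool axes (total, /25): [ 0.039 -0.022  0.126]  after-turn axes: [-0.009 -0.043  0.126]  turn units: [0.022 0.015 7.31 ] mm [-0.3  1.1 -3.1]
```

View pics/w44.png

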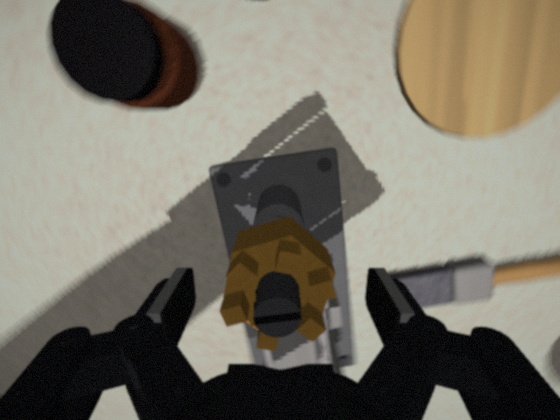

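```bash
python3 -m inch '[[[0,0,0.02],[0,0,-1],1],[[0,0,0.02],[0,0,-1],1],[[0,0,0.02],[0,0,-1],1],[[0,0,0.02],[0,0,-1],1],[[0,0,0.02],[0,0,-1],1],[[0,0,0],[0,0,-1],1],[[0,0,0],[0,0,-1],1],[[0,0,0],[0,0,-1],1],[[0,0,0],[0,0,-1],1],[[0,0,0],[0,0,-0.7],1]]'; python3 -c "
from h import *
go([493.5,247,127],91.6)"
```

```text
time: 61.08
tool_pos: [496.1, 245.9, 130.6]
eef_rot: [0.052, 0.999, -0.002, 0.003]
force: [1.2, 0.1, 0.3]
width: 1.001
t 61.08 pos [496.1 245.9 130.6] yaw_y 84.0 w 1.001 F [1.2 0.1 0.3] q [ 0.37 -0.    1.96 -0.01  1.18 -1.1 ]
shift units in tool axes (total, /25): [0.111 0.032 0.142]  after-turn axes: [0.105 0.045 0.143]  turn units: [-0.023  0.037 -0.755] mm [-2.6  1.1 -3.6]
```

```bash
python3 -m inch '[[[0.1,0.04,0.1],[0,0.03,-0.75],1],[[0,0,0],[0,0,0],1],[[0,0,0],[0,0,0],0.3],[[0,0,0],[0,0,0],-1],[[0,0,0],[0,0,0],-1],[[0,0,0],[0,0,0],-1],[[0,0,0],[0,0,0],-1]]' 60; python3 -c "
from h import *
go([493.5,247,127],91.6)
w=ctrl.grab_frame('wrist'); save(w,'w45')
"
```

```text
time: 61.95
tool_pos: [494.7, 246.2, 129.4]
eef_rot: [-0.01, 1.0, -0.003, 0.001]
force: [-1.0, -2.7, 1.0]
width: 0.573
t 61.95 pos [494.7 246.2 129.4] yaw_y 91.2 w 0.573 F [-1.  -2.7  1. ] q [ 0.37 -0.    1.96 -0.01  1.18 -1.22]
shift units in tool axes (total, /25): [0.046 0.032 0.097]  after-turn axes: [0.046 0.032 0.097]  turn units: [-0.034  0.016 -0.043] mm [-1.2  0.8 -2.4]
```

View pics/w45.png

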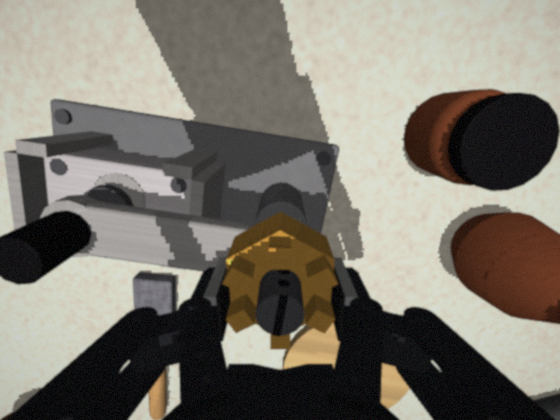

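```bash
python3 -m inch '[[[0,0,0.03],[0,0,1],-1],[[0,0,0.03],[0,0,1],-1],[[0,0,0.03],[0,0,1],-1],[[0,0,0.03],[0,0,1],-1],[[0,0,0.03],[0,0,1],-1],[[0,0,0.03],[0,0,1],-1],[[0,0,0.03],[0,0,1],-1],[[0,0,0.03],[0,0,1],-1],[[0,0,0.03],[0,0,1],-1],[[0,0,0.03],[0,0,1],-1]]' 60; python3 -c "
from h import *
go([493.5,247,120],-67.7)
w=ctrl.grab_frame('wrist'); save(w,'w46')
"
```

```text
time: 63.25
tool_pos: [491.8, 244.0, 120.8]
eef_rot: [0.777, 0.629, -0.006, 0.003]
force: [-2.8, -0.9, 2.1]
width: 0.566
t 63.25 pos [491.8 244.  120.8] yaw_y -12.0 w 0.566 F [-2.8 -0.9  2.1] q [ 0.37  0.    1.97 -0.01  1.18  0.58]
shift units in tool axes (total, /25): [0.131 0.04  0.031]  after-turn axes: [ 0.107 -0.085  0.033]  turn units: [0.025 0.078 5.571] mm [ 1.7  3.  -0.8]
```

View pics/w46.png

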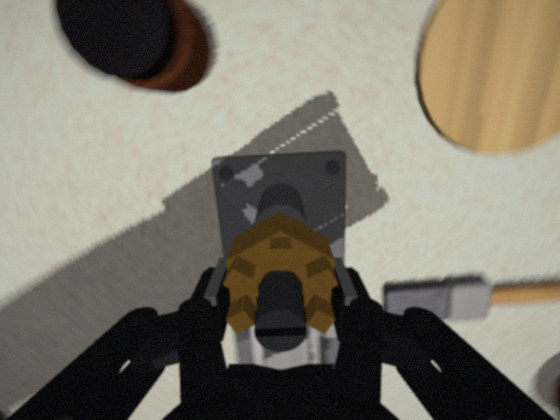

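```bash
python3 -m inch '[[[0.02,0,0.03],[0,0,1],-1],[[0.02,0,0.03],[0,0,1],-1],[[0.02,0,0.03],[0,0,1],-1],[[0.02,0,0.03],[0,0,1],-1],[[0,0,0.03],[0,0,1],-1],[[0,0,0],[0,0,0],-1]]' 60; python3 -c "
from h import *
go([493.5,247,115],-67.7)
w=ctrl.grab_frame('wrist'); save(w,'w47',(180,190,380,340),4)
"
```

```text
time: 64.05
tool_pos: [490.3, 245.5, 116.6]
eef_rot: [0.972, 0.234, -0.007, 0.006]
force: [-0.7, -3.0, 1.1]
width: 0.569
t 64.05 pos [490.3 245.5 116.6] yaw_y -62.9 w 0.569 F [-0.7 -3.   1.1] q [ 0.37  0.01  1.97 -0.01  1.18  1.47]
shift units in tool axes (total, /25): [0.143 0.003 0.061]  after-turn axes: [ 0.141 -0.009  0.063]  turn units: [0.046 0.095 0.482] mm [ 3.2  1.5 -1.6]
```

View pics/w47.png

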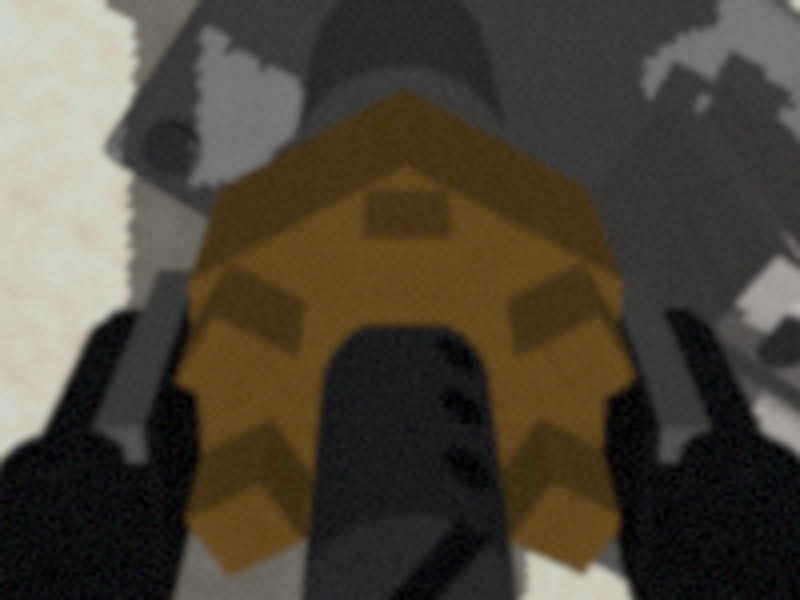

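```bash
python3 -m inch '[[[0,0,0.01],[0,0,0.48],-1],[[0,0,0],[0,0,0],-1],[[0,0,0],[0,0,0],-1]]' 60; python3 -c "
from h import *
go([493.5,247,115],-67.7)
"
```

```text
time: 64.47
tool_pos: [490.3, 245.6, 116.2]
eef_rot: [0.98, 0.198, -0.007, 0.005]
force: [-1.4, -1.8, 2.5]
width: 0.568
t 64.47 pos [490.3 245.6 116.2] yaw_y -67.2 w 0.568 F [-1.4 -1.8  2.5] q [ 0.37  0.01  1.97 -0.01  1.18  1.55]
shift units in tool axes (total, /25): [ 0.142 -0.002  0.046]  after-turn axes: [ 0.141 -0.003  0.049]  turn units: [0.045 0.092 0.048] mm [ 3.2  1.4 -1.2]
```

```bash
python3 -m inch '[[[0,0,0],[0,0,0],0.5],[[0,0,0],[0,0,0],1],[[0,0,0],[0,0,0],1],[[0,0,-0.7],[0,0,0],1],[[0,0,-1],[0,0,0],1],[[0,0,-1],[0,0,0],1],[[0,0,-1],[0,0,0],1],[[0,0,-1],[0,0,0],1],[[0,0,-1],[0,0,0],1]]'; python3 -c "
from h import *
go([480,200,260],-67.7)
w=ctrl.grab_frame('wrist'); save(w,'w48');save(w,'w48z',(220,140,360,280),5.5)
import pickle; pickle.dump(w,open('w48.pkl','wb'))
f=ctrl.grab_frame('scene'); save(f,'s7',(270,150,400,270),5)
"
```

```text
time: 65.6
tool_pos: [492.1, 248.3, 267.9]
eef_rot: [0.98, 0.2, -0.005, 0.005]
force: [-0.6, 0.5, -0.6]
width: 0.999
t 65.6 pos [492.1 248.3 267.9] yaw_y -66.9 w 0.999 F [-0.6  0.5 -0.6] q [ 0.37 -0.11  1.82 -0.01  1.44  1.54]
shift units in tool axes (total, /25): [-1.201  1.585  0.341]  after-turn axes: [-1.183  1.604  0.315]  turn units: [0.042 0.069 0.079] mm [-12.1 -48.3  -7.9]
```

View pics/w48.png

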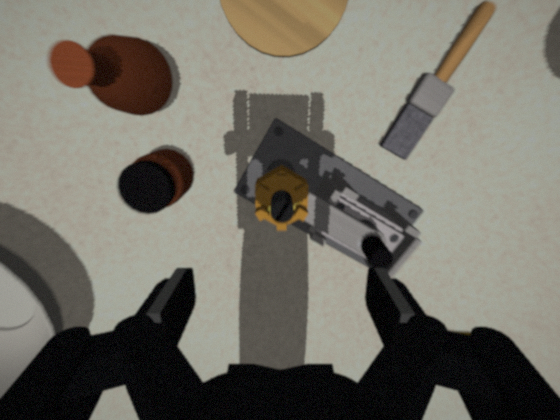

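View pics/s7.png

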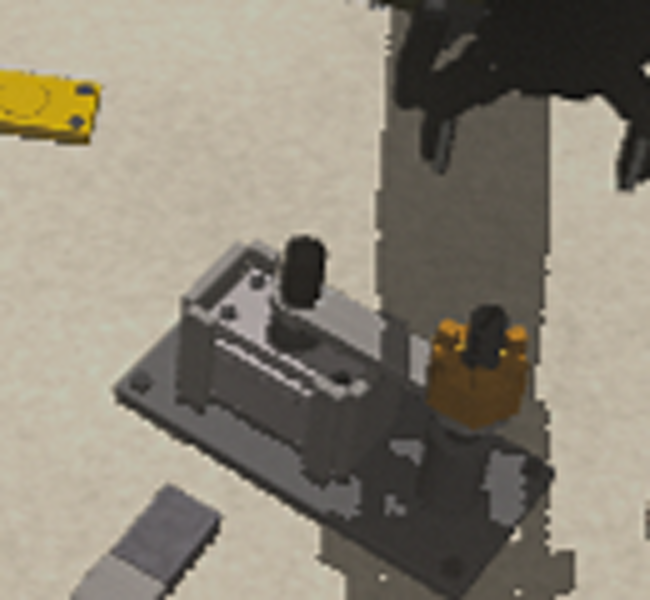

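```bash
python3 -m inch '[[[-1,0,0],[0,0.05,0],1],[[-1,0,0.7],[0,0,0],1],[[-0.6,0,1],[0,0,0],1],[[0,0,1],[0,0,0],1],[[0,0,0.8],[0,0,0],1],[[0,0,0],[0,0,0],1]]'; python3 -c "
from h import *
go([430,220,170],-67.7)
w=ctrl.grab_frame('wrist'); save(w,'w49')
import pickle; pickle.dump(w,open('w49.pkl','wb'))
"
```

```text
time: 66.45
tool_pos: [431.6, 221.9, 179.7]
eef_rot: [0.98, 0.201, 0.003, 0.003]
force: [0.2, -0.8, 0.9]
width: 0.998
t 66.45 pos [431.6 221.9 179.7] yaw_y -66.9 w 0.998 F [ 0.2 -0.8  0.9] q [ 0.37 -0.21  2.06 -0.01  1.29  1.54]
shift units in tool axes (total, /25): [-0.091  0.041  0.386]  after-turn axes: [-0.089  0.045  0.386]  turn units: [ 0.042 -0.024  0.084] mm [-1.6 -1.9 -9.7]
```

View pics/w49.png

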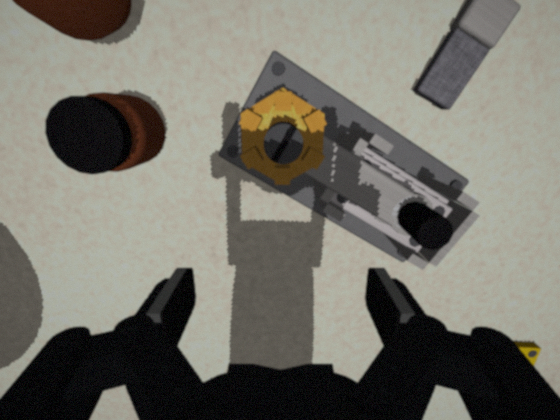

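Run:
```python
from pk import *
import pickle
w=pickle.load(open('w49.pkl','rb'))
im=cv2.cvtColor(w["image"],cv2.COLOR_RGB2BGR)[70:210,215:355]
im=cv2.convertScaleAbs(cv2.resize(im,None,fx=4.2,fy=4.2,interpolation=cv2.INTER_CUBIC),alpha=1.5)
S=np.array([492.8,246.7])
plain=im.copy()
for a in range(0,180,60):
    d=np.array([np.cos(np.radians(-7.7+a)),np.sin(np.radians(-7.7+a))])
    P=proj(w,np.array([np.r_[S-d*32,147.5],np.r_[S+d*32,147.5]]))
    P=((P-[215,70])*4.2).astype(int); cv2.line(im,tuple(P[0].tolist()),tuple(P[1].tolist()),(255,0,255),1)
cv2.imwrite("pics/nut.png",np.hstack([plain,im])[:, :][::1,::1] if False else im); cv2.imwrite("pics/nutp.png",plain)
```

```text
(no output)
```

View pics/nut.png

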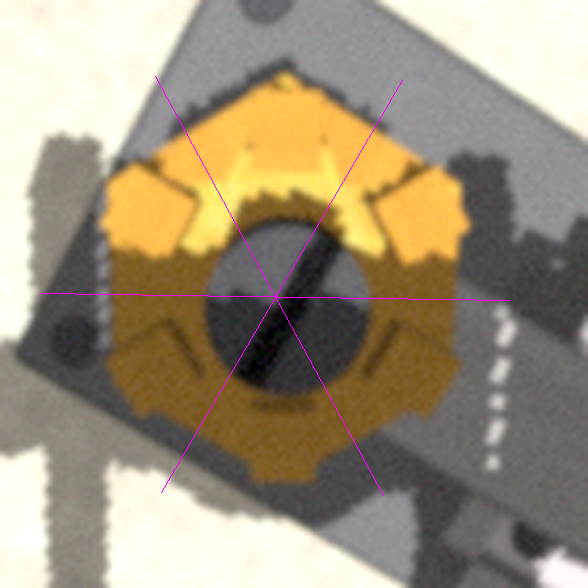

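View pics/nutp.png

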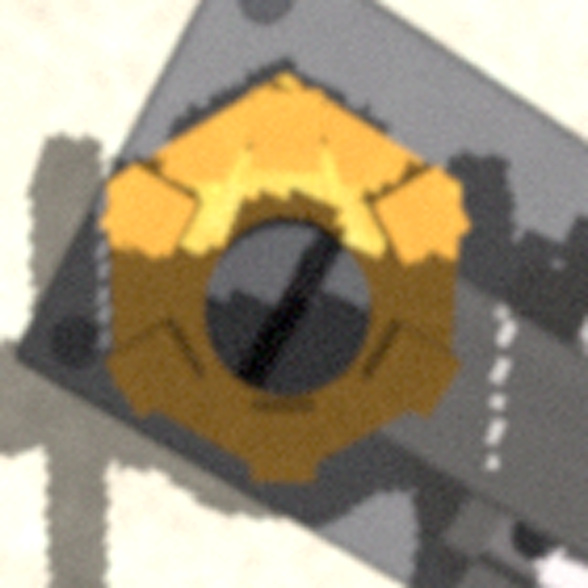

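Run:
```python
from pk import *
import pickle
w=pickle.load(open('w49.pkl','rb'))
def A(n,p,q,z):
    P=ray(w,np.array([p,q])/4.2+[215,70],z); d=P[1]-P[0]; print(n,np.linalg.norm(d).round(1),np.degrees(np.arctan2(d[1],d[0])).round(1))
A("groove",(253,380),(330,236),170)
A("prongs up",(103,220),(468,223),147.5)
A("prongs low",(110,367),(459,365),147.5)
A("vert",(284,483),(287,75),142)
A("gap edges top",(197,205),(370,203),147.5)
A("low inner",(167,321),(397,322),147.5)
# fixture plate edge long side from full picture
P=ray(w,[[275,52],[467,184]],12);d=P[1]-P[0];print(np.degrees(np.arctan2(d[1],d[0])),np.linalg.norm(d))
P=ray(w,[[275,52],[221,154]],12);d=P[1]-P[0];print(np.degrees(np.arctan2(d[1],d[0])),np.linalg.norm(d))
```

```text
groove 19.2 -5.2
prongs up 49.0 -67.3
prongs low 48.5 -66.5
vert 55.9 22.9
gap edges top 23.1 -66.2
low inner 31.6 -67.1
-98.49037545505134 240.61921671288974
172.4291742611272 109.7642385749129
```

```bash
python3 -m inch '[[[0,0,-1],[0,0,0],1],[[0,0,-1],[0,0,0],1],[[0,0,-1],[0,0,0],1],[[-1,1,0],[0,0,0],1],[[-1,1,0],[0,0,0],1],[[-1,1,0],[0,0,0],1],[[-1,1,0],[0,0,0],1],[[-1,1,0],[0,0,0],1],[[-1,1,0],[0,0,0],1],[[0,0,0],[0,0,0],1]]'; python3 -c "
from h import *
go([430,220,170],-67.7)
f=ctrl.grab_frame('top'); save(f,'t9',(170,190,290,290),6)
g=ctrl.grab_frame('scene'); save(g,'s9',(270,150,400,270),5)
for n,z in [('strap_knob',145.5),('stud',170),('foot_pad',74),('cover',68),('cotter',155)]:
    for k,q in (('top',f),('scene',g)):
        for m in ctrl.place_of(q,n)[:2]: print(k,n,round(m['conf'],2),np.round(m['location'],1),ray(q,m['location'],z)[0].round(1))
"
```

```text
time: 67.75
tool_pos: [355.2, 21.3, 272.1]
eef_rot: [0.979, 0.202, 0.015, 0.004]
force: [-0.0, -0.2, 0.5]
width: 1.001
t 67.75 pos [355.2  21.3 272.1] yaw_y -66.7 w 1.001 F [-0.  -0.2  0.5] q [-0.09 -0.64  2.2   0.    1.55  1.07]
shift units in tool axes (total, /25): [ 5.776 -6.178  4.154]  after-turn axes: [ 5.783 -6.219  4.083]  turn units: [ 0.084 -0.161  0.1  ] mm [  74.8  198.7 -102.1]
top strap_knob 0.77 [232.5 240.7] [477.5 136.3 145.5]
top strap_knob 0.44 [296.1 142.9] [738.  -36.8 145.5]
scene strap_knob 0.94 [329.6 201.3] [484.  131.8 145.5]
top stud 0.59 [188.2 235.9] [489.4 247.  170. ]
scene stud 0.86 [368.4 216.2] [500.9 251.9 170. ]
scene stud 0.39 [324.4 232.9] [611.4 175.6 170. ]
scene foot_pad 0.39 [328.7 216.9] [479.2 134.1  74. ]
top cover 0.82 [353.9 201. ] [ 590.5 -195.5   68. ]
top cover 0.58 [233.3 246. ] [472.9 141.2  68. ]
scene cover 0.69 [272.8 171.3] [ 392.4 -107.1   68. ]
scene cover 0.69 [212.4 212.8] [ 635.5 -171.7   68. ]
top cotter 0.79 [189.4 231.2] [503.7 246.7 155. ]
top cotter 0.16 [235.6 244.8] [465.4 127.5 155. ]
scene cotter 0.57 [365.3 215.2] [488.8 240.4 155. ]
```

View pics/t9.png

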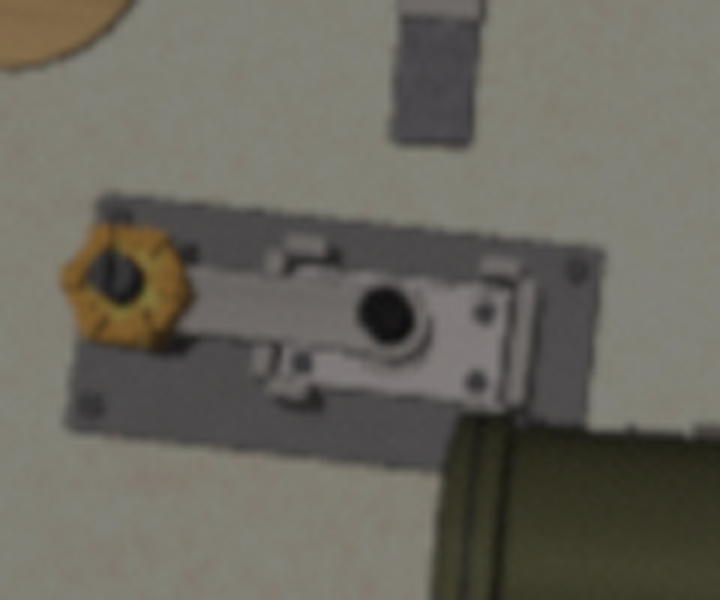

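View pics/s9.png

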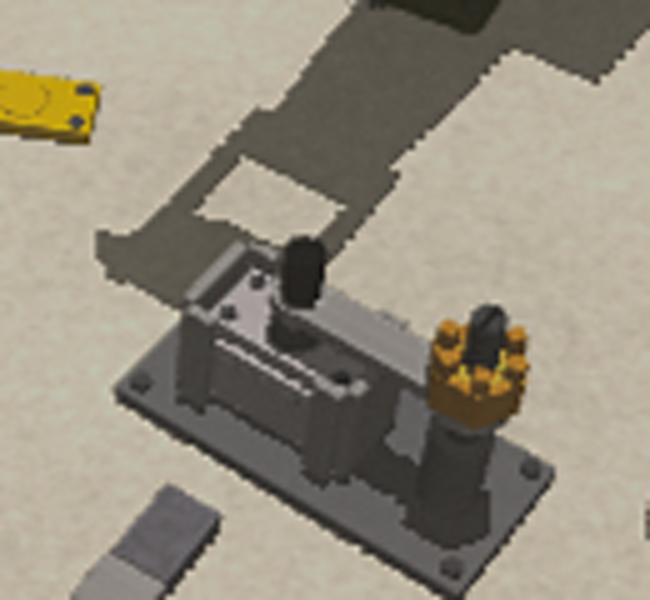

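```bash
python3 -c "
from workcell import ctrl
print(ctrl.hand_in()); print(ctrl.get_obs()['time'])"
```

```text
the job is handed in; nothing more can be done
None
the job is handed in; nothing more can be done
```

The die pack is built and clamped, and I handed the job in at about 68 s. `hand_in` returned no verdict.

**What I did:** I put the die block in the pocket, then the one grey slotted spacer on the bench, then the aluminium cover. The red spacer look-alike and both yellow cover look-alikes were left alone. I swung the strap round until it met a hard stop at about 8 N. I then turned the nut clockwise in two grips by about 389°, against the 390° (6.807 rad) expected for one spacer, and let go.

**Last checks:**
- **Pack:** The last pictures show all parts in the pocket, the cover level and square with the foot resting on it.
- **Nut slot:** In the wrist picture it lies about 1° from the fixture's x axis. Measured against the stud's groove, which I could only read roughly, it is about 2° off. The limit is 5°.
- **Foot:** I could not see how far it is pressed in. From the nut angle and a nut descent of roughly 32 mm, it should be in by about 4 mm; the allowed range is 2 to 7 mm.
- **Strap:** The angle estimates disagree, ranging from about -2° to +2° around the stop. All are within the 3.4° limit, and the push met the stop.
- **Other things:** As far as I could see, the bystanders were not touched, and the gripper was clear of everything at hand-in.

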